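Rock a jammed specimen carrier loose and pot it

ROBOT

A 7-joint arm with a two-finger parallel gripper is mounted at the origin on the work surface. World frame = base frame: x ahead of the robot, y to its left, z up, the work surface at z = 0. Lengths are in m, angles in rad, forces in N, time in s.
With the tool pointing down it reaches from about 0.425 to 0.875 m from the base axis. Payload 4.7 kg.
Tool frame: the origin (TCP) lies between the finger pads; the fingertips stand 8 mm ahead of it and the grasp point (between the pads) lies 11 mm behind it; z points along the fingers, y is the direction in which the jaws open and shut (so a half turn about z gives the same grasp; the last joint's range is limited). The gripper opens to 87 mm and grips with 3 to 60 N. Pads are 19 mm wide; open, the fingers measure 117 mm over their backs; the gripper's body (75 mm by 190 mm) begins 51 mm behind the grasp point.
Start: joints at [-1.247, 0.321, -0.07, 1.45, 0.023, 1.371, -0.057], TCP at [0.198, 0.619, 0.2] pointing down, gripper open.
Joint ranges: [-2.86, 2.86], [-0.3, 2.09], [-1.38, 1.24], [0.06, 2.45], [-1.56, 4.7], [0.09, 2.05], [-2.69, 2.69]. Speed limits (rad/s): [2.57, 2.57, 3.14, 3.14, 3.14, 3.14, 3.14].

INTERFACE

Orientations are given as a rotation vector (axis times angle).
In Python, from bench import ctrl, optics, ticket gives the robot as it stands.
- The arm moves only by the tool play_rows, never from a script. Its argument "motion" is a list of rows, each a list of 5 numbers: the closure, from 0 (fully open) to 1 (shut), then the shift along the tool's x, y, z in cm, then the turn about the tool's z in rad. In form: [[jaw, tx, ty, tz, spin], ...]. A call has 1 to 20 rows; each row shifts and turns the commanded pose from where the row before left it, along the tool's axes as they then stand; what a row does not reach is not made up. A row lasts 1/8 s, in which the tool goes at most 62.5 mm and 10.7 degrees, less where a joint would pass 70% of its speed; a pose out of reach is approached as far as the arm can. A call is refused whole if a number of a shift passes 6.25 or a number of a turn 0.188, either way. A call with a gripper value outside its range is refused whole. The fingers move at their own pace and stop on an object; "force" is the grip in N (left out, the last holds). Time passes only in rows, so rows that do not move let the fingers close. It gives the time, the measured TCP pose, the force and the opening at its end, in the units of the state.
- ctrl.get_state(): the state, without advancing time (a new reading comes with each control period).
- optics.get_image(name): name is "side" or "top"; returns the picture (480x640x3 uint8, red, green, blue); there is no depth.
- optics.calibration(name): a dict with "K" (3x3 intrinsics, pixels), "pose" (4x4, takes a point from camera to world coordinates). Camera axes: x right, y down, z forward; pixel columns grow to the right and rows downward; lengths in m; the calibration is good to about 2 mm. A picture is of the moment at which its call begins. calibration takes no time and is no camera call.
- ticket.close_job(): hands the job in, once; it reports no verdict.
The state is a dict: "time": time; "joint_positions": joint angles; "qd": joint speeds; "joint_torque": joint torques, N m; "position": TCP position; "tool_rot": TCP orientation; "ft_force": force on the tool from outside, world axes, zero at the start; "torque": the same for the moment, N m; "grip_width": opening from 0.0 (shut) to 1.0 (fully open).
Only numpy, scipy, OpenCV 4.12 (cv2) and the standard library are available. Lean on these libraries where they do the work, as an engineer would, in place of code of your own. Each camera call takes 0.05 s, during which the arm holds its last target.

TASK

A specimen carrier has jammed in the sloped drying block, both ends of its crosspiece caught under the block's brass shoes. Take it by its bar, rock it along the block's length to one side and then the other until you feel each shoe come up against its stop, without forcing it there or wrenching at it, then draw it straight out. Lower it, foot first, to the bottom of the empty white pot and leave it standing there, not dropped in, with the pot and everything else on the bench where it was.

Things in the scene. Friction and masses are not known exactly. Their poses are not given: they have to be found in the camera images.
- block: Sloped steel drying block, 144 mm long (y), 46 mm thick, on a fixed base 130 x 166 mm. Origin: on the bench under the well's floor, 5 mm behind the base's centre; x to its back, y along the block, z up. Its one well, a slot, slopes 30 degrees, mouth towards -x: the well's axis is (-0.5, 0, 0.866) here. The slot is 18.4 mm wide (1.2 mm play each side of the carrier), 122 mm long, 76 mm deep.
- well_floor (a point): Centre of the well's floor, where the carrier's foot rests, 36 mm above the bench; axes as the block's. The foot sits in a pocket 18 mm deep with 1 mm play in y, so the carrier can only rock along the block (in its own y-z plane) about carrier_foot, or be drawn up the well.
- shoe_pos (a point): Where the brass friction shoe at the slot's +y end hooks its lip over the crosspiece's end, at the slot's mouth (inner edge of the lip as built). The lip overlaps the crosspiece by 6 mm, 3 mm above it: pulled straight, the carrier lifts 3 mm and is held fast. The shoe slides outward against about 9 N friction, has no spring and stays where pushed.
- shoe_neg (a point): The same for the shoe at the -y end. Each shoe has 8 mm of travel, then a solid stop; the lip clears the crosspiece only when it has been pushed at least 6 mm and the bar is upright in the well again. Before the crosspiece meets the shoe there is a hidden free play of 0.5 to 11.5 mm, different for each shoe and each time, so the stop is met at a lean anywhere from about 10 to 23 degrees and must be felt.
- carrier: The jammed carrier: aluminium, 145 mm long, its upper 57 mm a 16 x 16 mm bar, 0.1 to 0.17 kg, with a round foot (20 mm disc, axis along its own x) on a 10 x 16 mm neck, and a crosspiece 50 mm long along its own y, 16 mm thick, 60 to 68 mm from the foot's end. Origin: centre of the foot's end; z along the bar to its top. At first in the well: z up the well but leaning up to 13 degrees to either side, y along the block.
- carrier_foot (a point): Rocking centre: centre of the round foot, on the bar's axis 10 mm from the foot's end; axes as the carrier's. The crosspiece's top is 58 mm and the grip 112 mm from here, so forces at the crosspiece are about twice those at the grip.
- carrier_grip (a point): Point on the bar's axis 122 mm from the foot's end, 23 mm below the top, 46 mm above the block's mouth: grip here, fingers on the +y and -y faces. Rocking takes about 5 N here while a shoe slides and rises by some 5 N per degree at its stop; 10 N is surely the stop. Forcing it a few degrees past the stop in a firm grip (150 N between carrier and block) damages it.
- pot: Empty heavy white ceramic pot on the bench, 84 mm across the mouth tapering to 67 mm at the foot, 75 mm tall, wall 4 mm, 0.7 kg. Origin: centre of its underside; z up.
- pot_in (a point): Centre of the pot's inner floor.
- pot_rim (a point): Centre of the pot's mouth, 75 mm above the bench.
- spare: A second carrier of the same shape lying flat on the bench, foot towards its own -x; not part of the job. Bystander; origin at the centre of its underside as it lies, 60 mm from the foot's end.
- glue: Small white bottle with a black cap, 34 mm across, 85 mm tall, standing. Bystander; origin at the centre of its underside, on the bench.
- stone: Stone sample about 42 x 34 x 29 mm. Bystander; origin at the centre of its underside, on the bench.
- mug: Blue mug, 80 mm across, 95 mm tall. Bystander; origin at the centre of its underside, on the bench.
- jar: Amber jar with a lid, 64 mm across, 80 mm tall. Bystander; origin at the centre of its underside, on the bench.
- brush: Hand brush lying on the bench. Bystander; origin at the centre of its underside, on the bench.
- finds_box: Open cardboard box 100 x 140 x 35 mm with two finds in it. Bystander; origin at the centre of its underside, on the bench.

How it is judged:
On the way, in this order (a step that is already met when the one before it is completed fails the run):
1. the carrier has been drawn right out of the block (foot more than 90 mm above the well's floor), held in the fingers (distance between carrier_foot and well_floor above 0.09 m and contact force between the fingers and carrier above 0.5 N), for 0.05 s.
2. still held, its foot is lowered into the pot to within about 20 mm of the pot's floor (horizontal distance between carrier_foot and pot_in below 0.038 m and z of carrier_foot in the frame of pot_in below 0.028 m and contact force between the fingers and carrier above 0.5 N), for 0.05 s.
At the end, for the whole second after the job is handed in: The carrier stands or leans in the pot, at rest: the centre of its foot within 40 mm (sideways) of the pot's centre and less than 20 mm above the pot's floor, less than about 50 degrees from vertical; the pot upright on the bench within 30 mm of where it was; the carrier released (horizontal distance between carrier_foot and pot_in below 0.04 m and z of carrier_foot in the frame of pot_in below 0.02 m and angle between carrier's own z axis and vertical below 0.9 rad and linear speed of carrier below 0.03 m/s and angle between pot's own z axis and vertical below 0.1 rad and height (world z) of pot below 0.01 m and distance of pot from where it was at the start of the episode below 0.03 m); the robot touches nothing.
It fails at once if the carrier is forced: more than 120 N between it and the block (contact force between carrier and block above 120 N).
It fails at once if the pot is shoved more than 30 mm or tipped (distance of pot from where it was at the start of the episode above 0.03 m or angle between pot's own z axis and vertical above 0.35 rad).
It fails at once if a bystander is moved more than 30 mm (distance of any of spare, glue, stone, mug, jar, brush, finds_box from where it was at the start of the episode above 0.03 m).
It also fails if it takes over 72 s, if anything falls off the work surface, if the arm or the gripper's body presses on something with over 40 N, if the wrist force passes 120 N, or if a joint passes its speed limit or range.

## Working session

There is one attempt and no reset: what is moved stays moved. The work goes in short steps, Python scripts to look and compute and a tool call to move; the robot and the scene stay as the last step left them, time stands still between calls to the robot, and variables do not carry over. Pictures are saved under pics/ and viewed, and the job is handed in when it is done.

Besides the shell and the picture viewer there is one more tool, called after "Request:" as name([rows], argument=value, ...), one row to a line, values as JSON. play_rows: Moves the arm, as the interface text tells. Its arguments: {"type":"object","properties":{"motion":{"type":"array"},"force":{"type":"number"}},"required":["motion"]}

```bash
ls; mkdir -p pics; python3 - <<'E'
from bench import ctrl, optics, ticket
import cv2
s=ctrl.get_state(); print(s)
for n in("side","top"):
    cv2.imwrite(f"pics/{n}0.png",optics.get_image(n)[:,:,::-1]); c=optics.calibration(n); print(n,c)
E
```

```text
pics
{'time': 0.0, 'joint_positions': array([-1.2469108 ,  0.32183501, -0.07007213,  1.45168744,  0.02259009,
        1.3707948 , -0.05686768]), 'qd': array([ 0.00126171, -0.00016519,  0.00043778, -0.00191122,  0.00058073,
        0.00016301, -0.00160584]), 'joint_torque': array([-6.80310677e-04, -4.91279054e+01, -4.04174645e-01, -3.12531424e+01,
       -6.38913014e-02,  4.36424604e-02,  1.69667960e-04]), 'position': array([0.19802504, 0.61846623, 0.19854741]), 'tool_rot': array([-4.84558037e-01, -3.10378813e+00,  3.02647773e-03]), 'ft_force': array([ 0.65391972,  0.96027999, -0.28336039]), 'torque': array([-0.03533158, -0.06472325,  0.01168495]), 'grip_width': 1.0003820326915855}
side {'K': array([[508.97152322,   0.        , 322.784913  ],
       [  0.        , 508.97152322, 235.67110374],
       [  0.        ,   0.        ,   1.        ]]), 'pose': array([[-9.08101856e-01, -3.12923170e-01,  2.78262660e-01,
         2.87166156e-01],
       [-4.18749330e-01,  6.78812616e-01, -6.03210105e-01,
         6.72450638e-01],
       [-1.29785964e-04, -6.64298518e-01, -7.47467365e-01,
         9.03528481e-01],
       [ 0.00000000e+00,  0.00000000e+00,  0.00000000e+00,
         1.00000000e+00]])}
top {'K': array([[453.96116411,   0.        , 322.18928705],
       [  0.        , 453.96116411, 246.22136018],
       [  0.        ,   0.        ,   1.        ]]), 'pose': array([[ 0.0187411 , -0.98080911,  0.19406766,  0.32857215],
       [-0.99972801, -0.02107763, -0.00998171,  0.02143736],
       [ 0.01388063, -0.19382781, -0.98093736,  1.30277469],
       [ 0.        ,  0.        ,  0.        ,  1.        ]])}
```

View pics/side0.png

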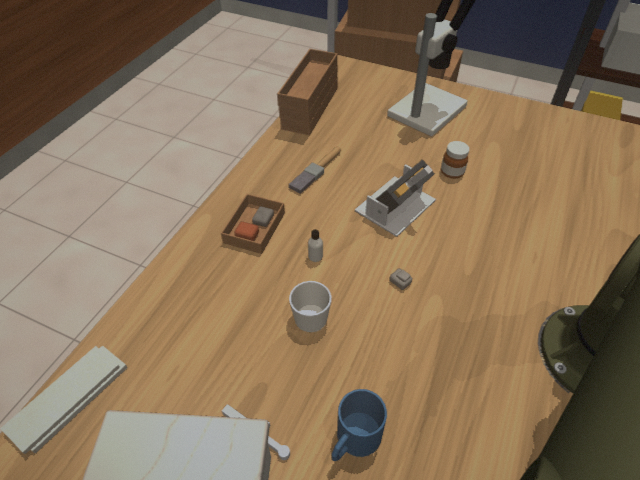

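View pics/top0.png

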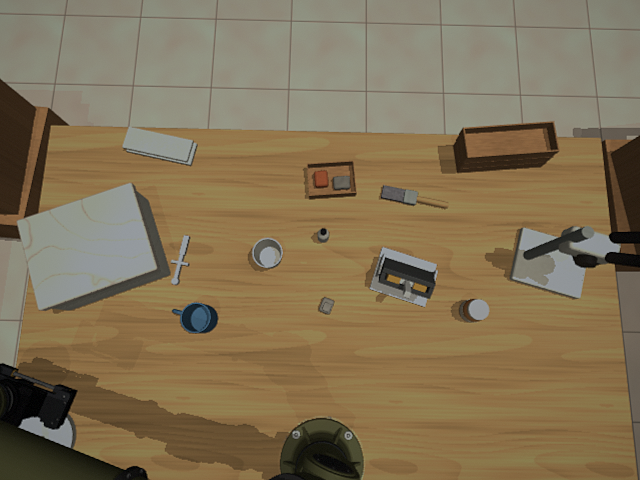

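The side view has the block near (396,202), the pot at (311,306), the glue at (315,245) and the jar at (455,160). In the top view the block is at (404,276) and the pot at (267,254). I'll zoom in next.

```bash
python3 - <<'E'
import cv2
a=cv2.imread("pics/side0.png");b=cv2.imread("pics/top0.png")
cv2.imwrite("pics/zs.png",cv2.resize(a[140:240,340:460],None,fx=6,fy=6,interpolation=cv2.INTER_CUBIC))
cv2.imwrite("pics/zt.png",cv2.resize(b[235:315,355:455],None,fx=7,fy=7,interpolation=cv2.INTER_CUBIC))
cv2.imwrite("pics/zp.png",cv2.hconcat([cv2.resize(a[275:335,280:340],None,fx=6,fy=6,interpolation=cv2.INTER_CUBIC),cv2.resize(b[224:284,237:297],None,fx=6,fy=6,interpolation=cv2.INTER_CUBIC)]))
E
```

```text
(no output)
```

View pics/zs.png

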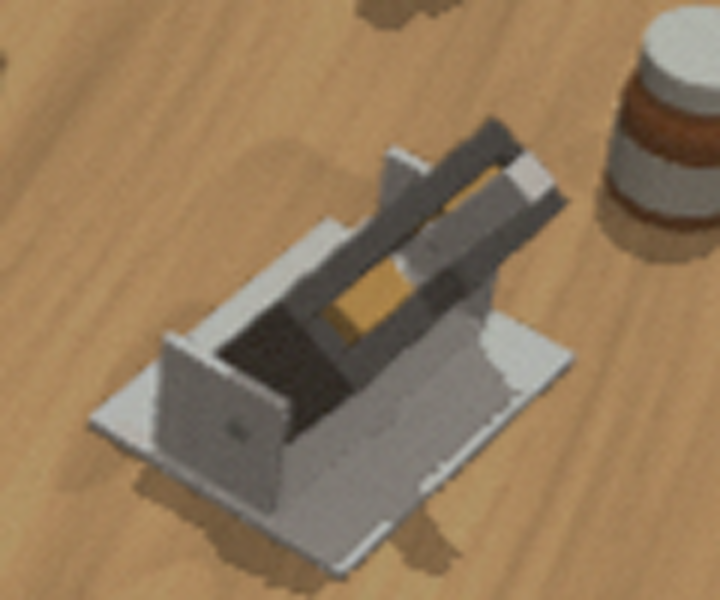

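View pics/zt.png

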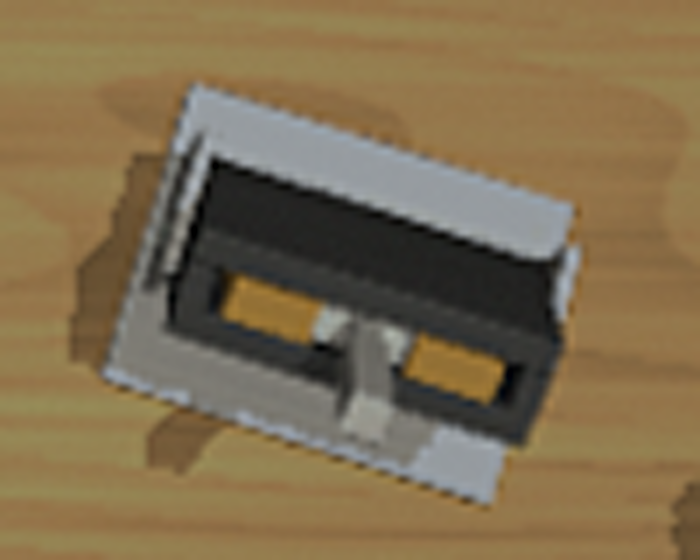

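View pics/zp.png

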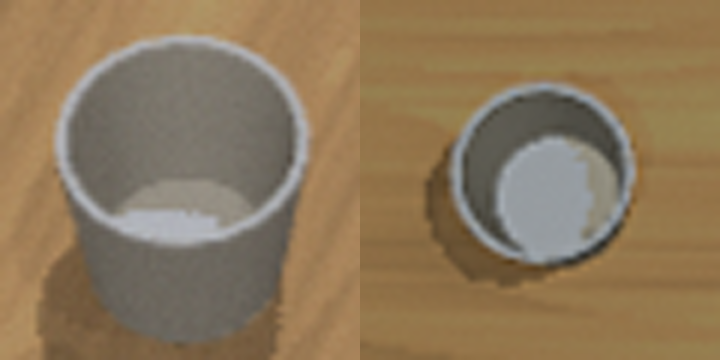

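```bash
cat > h.py <<'E'
import numpy as np, cv2
from bench import ctrl, optics, ticket
from scipy.optimize import least_squares
C={n:optics.calibration(n) for n in("side","top")}
def proj(n,P):
    P=np.atleast_2d(P);c=C[n];R=c["pose"][:3,:3];t=c["pose"][:3,3]
    q=(P-t)@R;return (q[:,:2]/q[:,2:])*[c["K"][0,0],c["K"][1,1]]+c["K"][:2,2]
def ray(n,uv):
    c=C[n];d=np.linalg.inv(c["K"])@np.array([uv[0],uv[1],1.]);return c["pose"][:3,3],c["pose"][:3,:3]@d
def tri(us,ut):
    A=[];b=[]
    for n,u in(("side",us),("top",ut)):
        o,d=ray(n,u);d/=np.linalg.norm(d);M=np.eye(3)-np.outer(d,d);A.append(M);b.append(M@o)
    return np.linalg.lstsq(np.vstack(A),np.hstack(b),rcond=None)[0]
def onz(n,u,z):
    o,d=ray(n,u);return o+d*(z-o[2])/d[2]
def Rz(a):c,s=np.cos(a),np.sin(a);return np.array([[c,-s,0],[s,c,0],[0,0,1]])
E
cat > fit.py <<'E'
from h import *
cs=lambda u,o,s:(np.array(u)+.5)/s-.5+o
to=np.array([355,235]);so=np.array([340,140])
ax=np.array([-.5,0,3**.5/2]);pp=np.array([3**.5/2,0,.5]);fl=np.array([0,0,.036])
def base(sx,sy,h):return np.array([-.005+sx*.065,sy*.083,h])
def mouth(sx,sy):return fl+.076*ax+pp*sx*.023+np.array([0,sy*.072,0])
tb={(1,1):(197,88),(1,-1):(573,205),(-1,-1):(495,503),(-1,1):(108,378)}
sb={(1,1):(92,418),(-1,1):(340,577),(-1,-1):(575,357)}
tm={(1,1):(195,238),(1,-1):(562,345),(-1,-1):(525,445),(-1,1):(168,327)}
sm={(1,1):(288,303),(-1,1):(355,390),(-1,-1):(565,200),(1,-1):(493,118)}
def res(p,full=False):
    T=lambda v:Rz(p[2])@v+[p[0],p[1],0]
    r=[]
    for k,u in tb.items():r.append(proj("top",T(base(*k,p[3])))[0]-cs(u,to,7))
    for k,u in sb.items():r.append(proj("side",T(base(*k,p[3])))[0]-cs(u,so,6))
    for k,u in tm.items():r.append(proj("top",T(mouth(*k)))[0]-cs(u,to,7))
    for k,u in sm.items():r.append(proj("side",T(mouth(*k)))[0]-cs(u,so,6))
    return np.array(r) if full else np.ravel(r)
f=least_squares(res,[.35,-.15,-.3,.005],loss='soft_l1')
print(f.x,np.degrees(f.x[2]));print(res(f.x,True).round(1))
x=f.x
T=lambda v:Rz(x[2])@v+[x[0],x[1],0]
# carrier lean
for L in np.radians([-10,-5,0,5,10]):
    d=np.cos(L)*ax+np.sin(L)*np.array([0,1,0]);foot=fl+.010*ax
    tp=T(foot+d*.135);g=T(foot+d*.112)
    print(np.degrees(L),'top end',tp.round(4),((proj("top",tp)[0]-to+.5)*7-.5).round(),((proj("side",tp)[0]-so+.5)*6-.5).round(),'grip',g.round(4))
E
python3 fit.py
python3 - <<'E'
import sys;sys.path.insert(0,'.')
from h import *
# pot rim centre: side crop center, top crop center
su=(np.array([182,140])+.5)/6-.5+[280,275]; tu=(np.array([543-360,174])+.5)/6-.5+[237,224]
print(tri(su,tu),onz("side",su,.075),onz("top",tu,.075))
E
```

```text
[ 0.50714251 -0.22766559 -0.29090569  0.00306508] -16.66766802024379
[[-1.2 -0.6]
 [-0.1 -0.1]
 [-0.7  0.2]
 [-1.1  0.3]
 [-0.9  0.3]
 [ 0.4 -0.3]
 [-0.1 -0.4]
 [ 0.8 -1.3]
 [ 0.7 -0. ]
 [-0.1  0.8]
 [-0.8  1.2]
 [-1.5 -1.1]
 [ 0.6 -0.2]
 [ 0.8 -0.3]
 [ 0.3 -1.1]]
-10.0 top end [ 0.4319 -0.2296  0.1598] [432. 430.] [559. 138.] grip [ 0.4439 -0.229   0.1402]
-5.0 top end [ 0.4346 -0.2182  0.1611] [401. 422.] [544. 152.] grip [ 0.4461 -0.2196  0.1413]
0.0 top end [ 0.4377 -0.2069  0.1616] [370. 412.] [527. 167.] grip [ 0.4487 -0.2102  0.1417]
5.0 top end [ 0.4413 -0.1957  0.1611] [338. 402.] [508. 183.] grip [ 0.4517 -0.2009  0.1413]
10.0 top end [ 0.4454 -0.1847  0.1598] [307. 390.] [488. 201.] grip [ 0.4551 -0.1918  0.1402]
[0.55129674 0.160345   0.07076912] [0.55006251 0.16295322 0.075     ] [0.55042678 0.15984663 0.075     ]
```

```bash
cat >> h.py <<'E'
from scipy.spatial.transform import Rotation as Ro
def to(target):
    s=ctrl.get_state();R=Ro.from_rotvec(s["tool_rot"]).as_matrix()
    return (R.T@(np.array(target)-s["position"])*100).round(2)
def st():
    s=ctrl.get_state();R=Ro.from_rotvec(s["tool_rot"]).as_matrix()
    yb=np.array([.2868,.9580,0])
    print("t",round(s["time"],2),"p",s["position"].round(4),"F",s["ft_force"].round(1),"Fy_blk",round(float(s["ft_force"]@yb),1),"w",round(s["grip_width"]*87,1),"toolx",R[:,0].round(3),"tooly yaw",round(np.degrees(np.arctan2(-R[0,1],R[1,1])),2),"z",R[:,2].round(3))
E
python3 - <<'E'
from h import *
st()
s=ctrl.get_state();R=Ro.from_rotvec(s["tool_rot"]).as_matrix()
print(R.round(3))
print(to([.5,.25,.25]),to([.4487,-.2102,.25]))
E
```

```text
t 0.1 p [0.198  0.6185 0.1987] F [-0.   0.4  0.1] Fy_blk 0.4 w 87.0 toolx [-0.952  0.305 -0.   ] tooly yaw -17.75 z [-0.    -0.002 -1.   ]
[[-0.952  0.305 -0.   ]
 [ 0.305  0.952 -0.002]
 [-0.    -0.002 -1.   ]]
[-39.99 -25.9   -5.09] [-49.14 -71.3   -5.01]
```

Request:
play_rows([
  [0,-4,-2.6,-0.5,-0.019],
  [0,-4,-2.6,-0.5,0],
  [0,-4,-2.6,-0.5,0],
  [0,-4,-2.6,-0.5,0],
  [0,-4,-2.6,-0.5,0],
  [0,-4,-2.6,-0.5,0],
  [0,-4,-2.6,-0.5,0],
  [0,-4,-2.6,-0.5,0],
  [0,-4,-2.6,-0.5,0],
  [0,-4,-2.6,-0.5,0],
  [0,0,0,0,0],
], force=10)

```text
time: 1.48
position: [0.509, 0.2498, 0.2498]
tool_rot: [0.468, 3.105, -0.002]
ft_force: [-0.5, -0.0, 0.1]
grip_width: 1.001
```

```bash
python3 - <<'E'
from h import *
st()
print(to([.4487,-.2102,.25]))
E
```

```text
t 1.48 p [0.509  0.2498 0.2498] F [-0.5 -0.   0.1] Fy_blk -0.2 w 87.1 toolx [-0.956  0.295 -0.002] tooly yaw -17.15 z [ 0.001 -0.002 -1.   ]
[ -7.8  -45.74   0.05]
```

Request:
play_rows([
  [0,-0.78,-4.57,0,-0.008],
  [0,-0.78,-4.57,0,0],
  [0,-0.78,-4.57,0,0],
  [0,-0.78,-4.57,0,0],
  [0,-0.78,-4.57,0,0],
  [0,-0.78,-4.57,0,0],
  [0,-0.78,-4.57,0,0],
  [0,-0.78,-4.57,0,0],
  [0,-0.78,-4.57,0,0],
  [0,-0.78,-4.57,0,0],
  [0.4,0,0,0,0],
  [0.4,0,0,0,0],
])

```text
time: 2.98
position: [0.4534, -0.2043, 0.2493]
tool_rot: [-0.44, -3.11, -0.002]
ft_force: [0.1, 0.6, 0.0]
grip_width: 0.855
```

```bash
python3 - <<'E'
from h import *
st()
print(to([.4487,-.2102,.150]))
a=optics.get_image("side")[:,:,::-1];b=optics.get_image("top")[:,:,::-1]
cv2.imwrite("pics/c1.png",cv2.hconcat([cv2.resize(a[100:240,340:480],(390,390)),cv2.resize(b[215:315,355:455],(390,390))]))
E
```

```text
t 2.98 p [ 0.4534 -0.2043  0.2493] F [0.1 0.6 0. ] Fy_blk 0.6 w 74.4 toolx [-0.961  0.278  0.001] tooly yaw -16.12 z [-0.     0.001 -1.   ]
[ 0.28 -0.71  9.93]
```

View pics/c1.png

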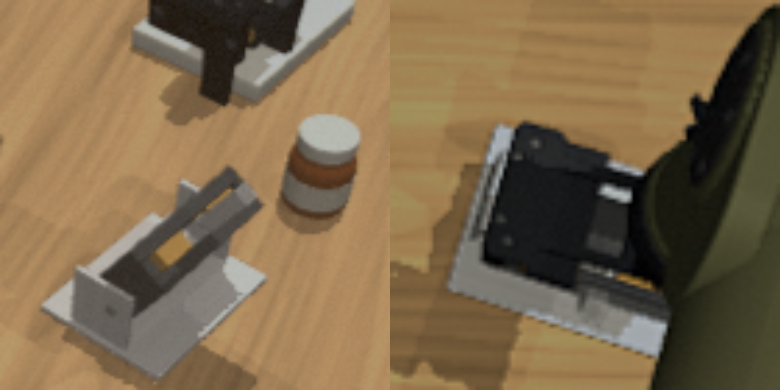

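Request:
play_rows([
  [0.6,0.28,-0.71,1,0],
  [0.6,0,0,1,0],
  [0.6,0,0,1,0],
  [0.6,0,0,1,0],
  [0.6,0,0,1,0],
  [0.6,0,0,1,0],
  [0.6,0,0,1,0],
  [0.6,0,0,1,0],
  [0.6,0,0,1,0],
  [0.6,0,0,1,0],
])

```text
time: 4.32
position: [0.4485, -0.2119, 0.149]
tool_rot: [0.443, 3.11, 0.0]
ft_force: [-0.2, 1.3, 0.4]
grip_width: 0.404
```

```bash
python3 - <<'E'
from h import *
st()
a=optics.get_image("side")[:,:,::-1]
cv2.imwrite("pics/c2.png",cv2.resize(a[120:240,340:480],(700,600)))
E
```

```text
t 4.33 p [ 0.4485 -0.2119  0.149 ] F [-0.2  1.3  0.4] Fy_blk 1.1 w 35.1 toolx [-0.96   0.279 -0.   ] tooly yaw -16.2 z [ 0.  0. -1.]
```

View pics/c2.png

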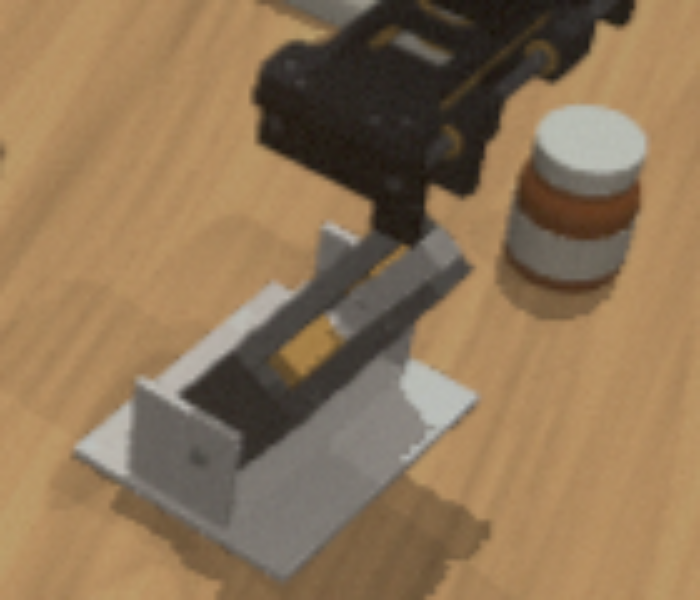

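```bash
python3 - <<'E'
from h import *
s=ctrl.get_state();R=Ro.from_rotvec(s["tool_rot"]).as_matrix();p=s["position"]
f=lambda P:((proj("side",P)[0]-[340,120]+.5)*5-.5).round()
for n,v in dict(tcp=[0,0,0],tip=[0,0,.008],tipL=[0,.0175,.008],tipR=[0,-.0175,.008],tipLo=[0,.0325,.008],up=[0,0,-.06],upL=[0,.0175,-.06],upR=[0,-.0175,-.06]).items(): print(n,f(p+R@np.array(v)))
for n,v in dict(bartop=[.4377,-.2069,.1616]).items(): print(n,f(np.array(v)))
a=optics.get_image("side")[:,:,::-1]
cv2.imwrite("pics/c3.png",cv2.resize(a[130:200,390:470],(800,700),interpolation=cv2.INTER_CUBIC)[:600])
E
```

```text
tcp [416. 250.]
tip [413. 264.]
tipL [392. 283.]
tipR [435. 244.]
tipLo [373. 300.]
up [436. 144.]
upL [413. 164.]
upR [458. 125.]
bartop [439. 239.]
```

View pics/c3.png

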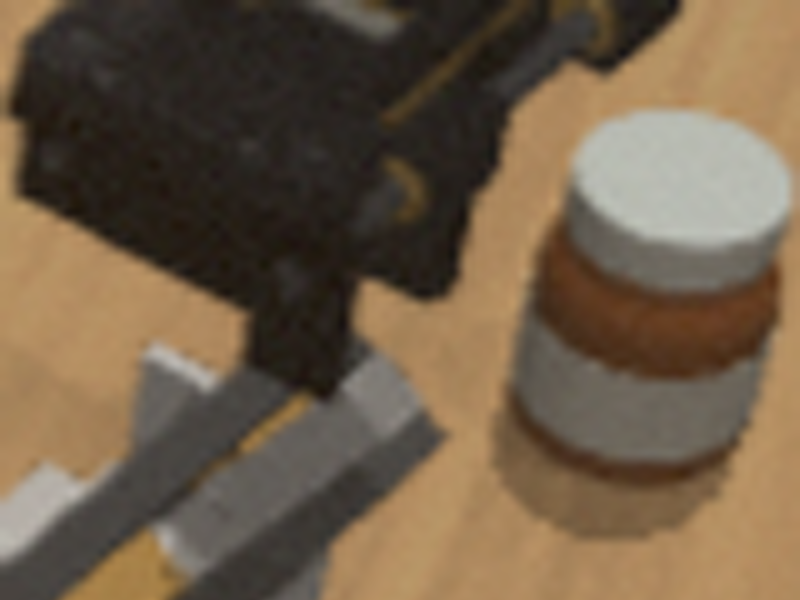

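```bash
cat > ov.py <<'E'
from h import *
import sys
s=ctrl.get_state();R=Ro.from_rotvec(s["tool_rot"]).as_matrix();p=s["position"];st()
w=s["grip_width"]*.087/2
out=[]
for n,(x0,y0,dx,dy) in dict(side=(340,100,120,120),top=(345,205,120,120)).items():
    a=optics.get_image(n)[:,:,::-1][y0:y0+dy,x0:x0+dx]
    im=cv2.resize(a,None,fx=5,fy=5,interpolation=cv2.INTER_CUBIC)
    if len(sys.argv)>2:
      f=lambda v:tuple(((proj(n,p+R@np.array(v))[0]-[x0,y0]+.5)*5-.5).round().astype(int).tolist())
      def box(xs,ys,zs,c):
        P=[(x,y,z) for x in xs for y in ys for z in zs]
        for i in range(8):
            for j in range(i):
                if sum(a!=b for a,b in zip(P[i],P[j]))==1: cv2.line(im,f(P[i]),f(P[j]),c,1)
      box((-.0095,.0095),(w,w+.015),(.008,-.06),(0,255,0))
      box((-.0095,.0095),(-w-.015,-w),(.008,-.06),(0,0,255))
      box((-.0375,.0375),(-.095,.095),(-.062,-.1),(255,255,0))
    out.append(im)
im=cv2.hconcat(out); cv2.imwrite(sys.argv[1],cv2.resize(im,None,fx=.66,fy=.66,interpolation=cv2.INTER_AREA))
E
python3 ov.py pics/o1.png 1
```

```text
t 4.42 p [ 0.4477 -0.2116  0.1484] F [0.4 0.7 0.4] Fy_blk 0.7 w 34.4 toolx [-0.96   0.279  0.002] tooly yaw -16.21 z [-0.002  0.    -1.   ]
```

View pics/o1.png

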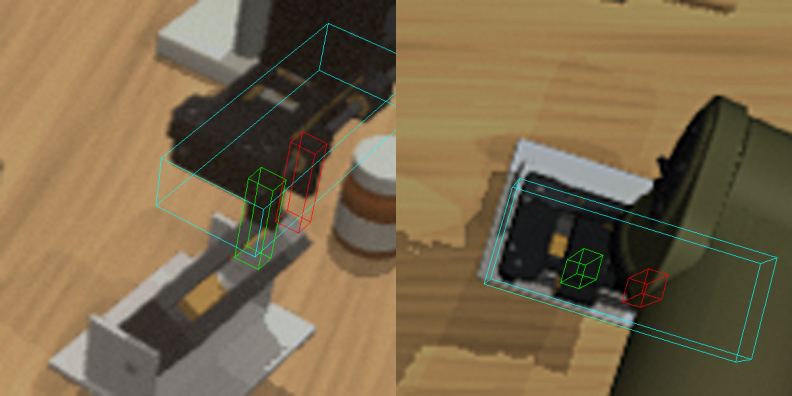

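```bash
python3 - <<'E'
from h import *
so=np.array([340,140]);t0=np.array([355,235])
S=lambda u:(np.array(u)+.5)/6-.5+so
T=lambda u:(np.array(u)+.5)/7-.5+t0
print(tri(S((532,177)),T((368,418))))
a=optics.get_image("side")[:,:,::-1]; b=optics.get_image("top")[:,:,::-1]
cv2.imwrite("pics/c4.png",cv2.hconcat([cv2.resize(a[150:195,400:445],(400,400),interpolation=cv2.INTER_CUBIC),cv2.resize(b[255:300,390:435],(400,400),interpolation=cv2.INTER_CUBIC)]))
E
```

```text
[ 0.4356035  -0.20712921  0.15744116]
```

View pics/c4.png

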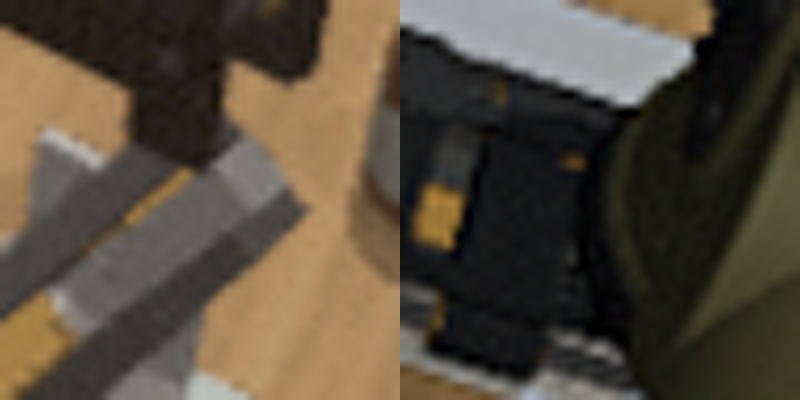

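```bash
python3 - <<'E'
from h import *
a=cv2.imread("pics/top0.png")[350:470,0:120]
im=cv2.resize(a,None,fx=5,fy=5,interpolation=cv2.INTER_CUBIC); raw=im.copy()
R=Ro.from_rotvec([-4.84558037e-01, -3.10378813e+00,  3.02647773e-03]).as_matrix();p=np.array([0.19802504, 0.61846623, 0.19854741])
f=lambda v:tuple(((proj("top",p+R@np.array(v))[0]-[0,350]+.5)*5-.5).round().astype(int).tolist())
w=.0435
def box(xs,ys,zs,c):
        P=[(x,y,z) for x in xs for y in ys for z in zs]
        for i in range(8):
            for j in range(i):
                if sum(a!=b for a,b in zip(P[i],P[j]))==1: cv2.line(im,f(P[i]),f(P[j]),c,1)
box((-.0095,.0095),(w,w+.015),(.008,-.06),(0,255,0))
box((-.0095,.0095),(-w-.015,-w),(.008,-.06),(0,0,255))
box((-.0375,.0375),(-.095,.095),(-.062,-.1),(255,255,0))
cv2.imwrite("pics/o2.png",cv2.resize(cv2.hconcat([im,raw]),None,fx=.66,fy=.66))
E
```

```text
(no output)
```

View pics/o2.png

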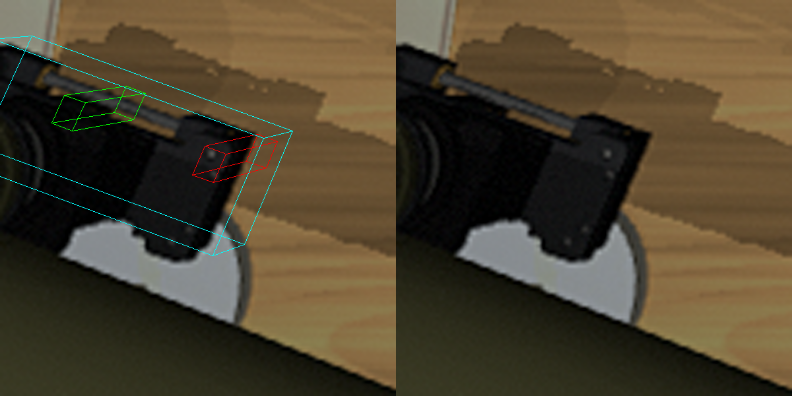

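Request:
play_rows([
  [0.6,0,0.4,0,0],
  [0.6,0,0.4,0,0],
  [0.6,0,0.4,0,0],
  [0.6,0,0.2,0,0],
  [0.6,0,0,0,0],
])

```text
time: 5.25
position: [0.4525, -0.1982, 0.1497]
tool_rot: [0.442, 3.11, 0.0]
ft_force: [0.1, 0.5, 0.3]
grip_width: 0.403
```

```bash
python3 ov.py pics/o3.png
```

```text
t 5.25 p [ 0.4525 -0.1982  0.1497] F [0.1 0.5 0.3] Fy_blk 0.5 w 35.1 toolx [-0.96   0.279 -0.   ] tooly yaw -16.17 z [ 0.  0. -1.]
```

View pics/o3.png

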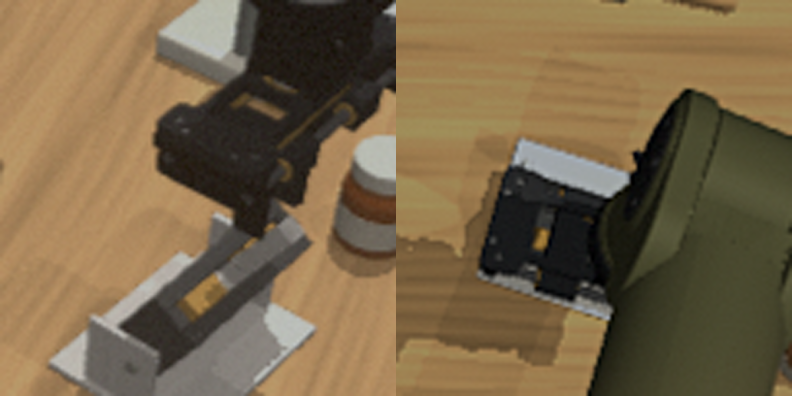

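Request:
play_rows([
  [0.6,0,-0.6,0,0],
  [0.6,0,-0.6,0,0],
  [0.6,0,-0.2,0,0],
  [0.6,0,0,0.5,0],
  [0.6,0,0,0.5,0],
  [0.6,0,0,0,0],
])

```text
time: 6.1
position: [0.4481, -0.2115, 0.139]
tool_rot: [-0.442, -3.109, -0.0]
ft_force: [-0.8, -0.0, -0.5]
grip_width: 0.399
```

```bash
python3 ov.py pics/o4.png 1
```

```text
t 6.1 p [ 0.4481 -0.2115  0.139 ] F [-0.8 -0.  -0.5] Fy_blk -0.2 w 34.7 toolx [-0.96   0.279  0.001] tooly yaw -16.18 z [-0.001  0.    -1.   ]
```

View pics/o4.png

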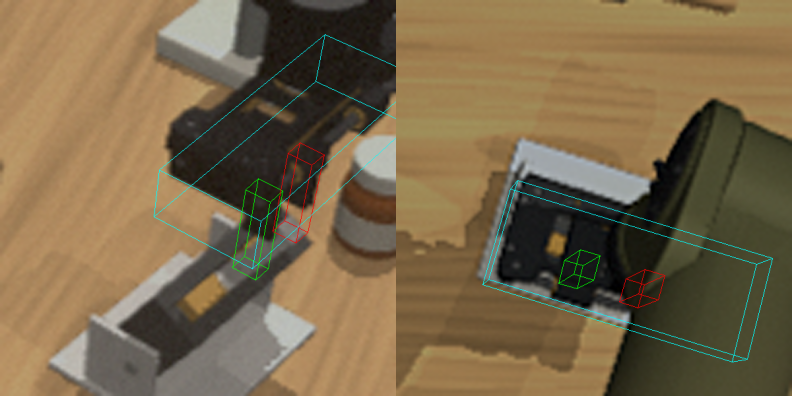

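```bash
python3 - <<'E'
from h import *
a=optics.get_image("side")[:,:,::-1]; b=optics.get_image("top")[:,:,::-1]
g=lambda i:np.clip(255*(i/255.)**.5,0,255).astype(np.uint8)
cv2.imwrite("pics/c5.png",cv2.resize(g(a[120:200,390:460]),(525,600),interpolation=cv2.INTER_CUBIC))
cv2.imwrite("pics/c6.png",cv2.resize(g(b[250:310,370:440]),(700,600),interpolation=cv2.INTER_CUBIC))
E
```

View pics/c5.png

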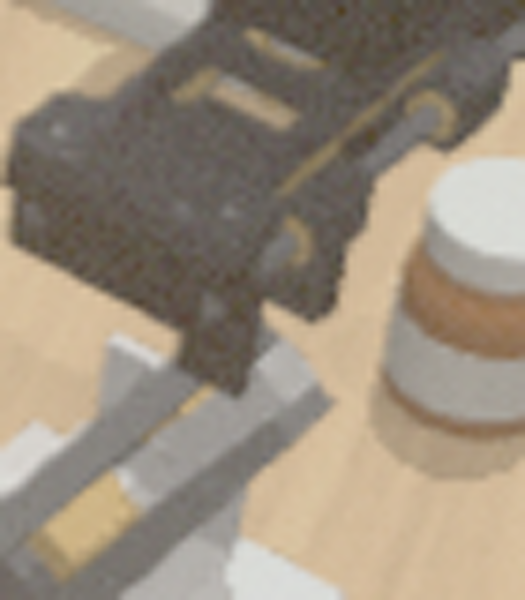

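View pics/c6.png

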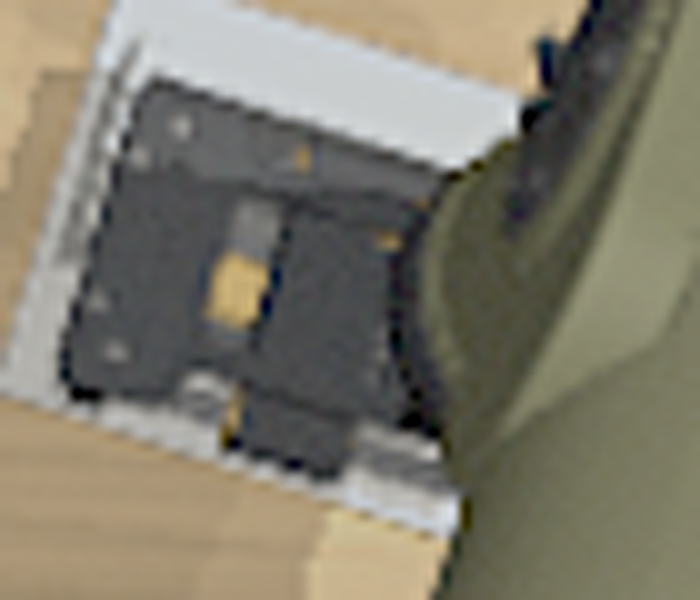

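```bash
python3 - <<'E'
from h import *
s=ctrl.get_state();R=Ro.from_rotvec(s["tool_rot"]).as_matrix();p=s["position"]
o,d=ray("side",(418.4,170.4))
for yy in(.0,.010,.0174,.025,.0324):
    # tool coords along ray with tool y = yy
    oo=R.T@(o-p);dd=R.T@d;k=(yy-oo[1])/dd[1];print(yy,(oo+k*dd).round(4))
for u in [(392,152.5),(416,164)]: # body lower edge end corners
    o,d=ray("side",u);oo=R.T@(o-p);dd=R.T@d
    for yy in(.05,.069,.08): print('body',u,yy,(oo+(yy-oo[1])/dd[1]*dd).round(3))
E
```

```text
0.0 [-0.0094  0.      0.0001]
0.01 [-0.0043  0.01   -0.0094]
0.0174 [-0.0005  0.0174 -0.0164]
0.025 [ 0.0034  0.025  -0.0237]
0.0324 [ 0.0072  0.0324 -0.0307]
body (392, 152.5) 0.05 [-0.054  0.05  -0.058]
body (392, 152.5) 0.069 [-0.043  0.069 -0.076]
body (392, 152.5) 0.08 [-0.036  0.08  -0.086]
body (416, 164) 0.05 [ 0.008  0.05  -0.06 ]
body (416, 164) 0.069 [ 0.018  0.069 -0.078]
body (416, 164) 0.08 [ 0.024  0.08  -0.088]
```

Request:
play_rows([
  [0.6,0,0.5,0,0],
  [0.6,0,0.5,0,0],
  [0.6,0,0.5,0,0],
  [0.6,0,0.5,0,0],
  [0.6,0,0,0,0],
])

```text
time: 6.92
position: [0.4543, -0.1921, 0.1396]
tool_rot: [0.441, 3.11, 0.0]
ft_force: [-0.7, -0.3, 0.4]
grip_width: 0.4
```

```bash
python3 - <<'E'
from h import *
st()
a=optics.get_image("side")[:,:,::-1]; b=optics.get_image("top")[:,:,::-1]
g=lambda i:np.clip(255*(i/255.)**.5,0,255).astype(np.uint8)
cv2.imwrite("pics/c7.png",cv2.resize(g(a[120:200,390:460]),(525,600),interpolation=cv2.INTER_CUBIC))
E
```

```text
t 6.92 p [ 0.4543 -0.1921  0.1396] F [-0.7 -0.3  0.4] Fy_blk -0.5 w 34.8 toolx [-0.961  0.278 -0.   ] tooly yaw -16.14 z [ 0.  0. -1.]
```

View pics/c7.png

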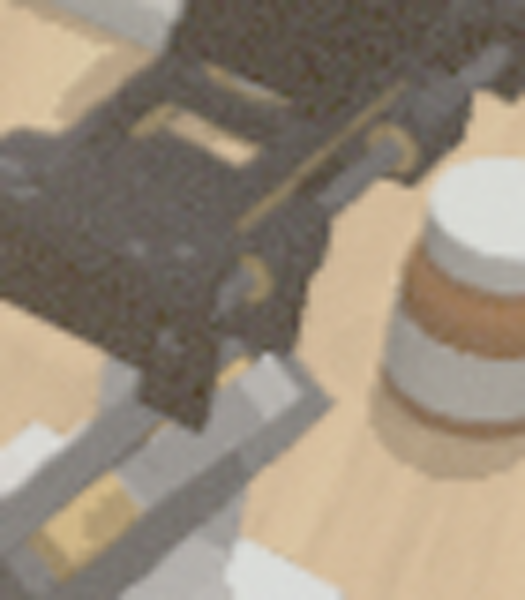

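Request:
play_rows([
  [0.6,0,0.3,0,0],
  [0.6,0,0.3,0,0],
  [0.6,0,0,0,0],
])

```text
time: 7.4
position: [0.4559, -0.1866, 0.1396]
tool_rot: [-0.442, -3.11, -0.0]
ft_force: [0.9, 0.1, 0.6]
grip_width: 0.403
```

Request:
play_rows([
  [0.6,0,0.3,0,0],
  [0.6,0,0,0,0],
])

```text
time: 7.65
position: [0.4567, -0.1837, 0.1396]
tool_rot: [-0.442, -3.11, -0.0]
ft_force: [-0.5, 0.2, 0.2]
grip_width: 0.4
```

Request:
play_rows([
  [0.6,0,0.3,0,0],
  [0.6,0,0,0,0],
])

```text
time: 7.9
position: [0.4576, -0.1808, 0.1396]
tool_rot: [0.442, 3.11, 0.0]
ft_force: [-0.5, 0.5, 0.8]
grip_width: 0.398
```

```bash
cat > sv.py <<'E'
from h import *
import sys
st()
a=optics.get_image("side")[:,:,::-1]
g=lambda i:np.clip(255*(i/255.)**.5,0,255).astype(np.uint8)
cv2.imwrite(sys.argv[1],cv2.resize(g(a[120:200,390:460]),(525,600),interpolation=cv2.INTER_CUBIC))
E
python3 sv.py pics/c8.png
```

```text
t 7.9 p [ 0.4576 -0.1808  0.1396] F [-0.5  0.5  0.8] Fy_blk 0.3 w 34.6 toolx [-0.96   0.279 -0.   ] tooly yaw -16.18 z [ 0.  0. -1.]
```

View pics/c8.png

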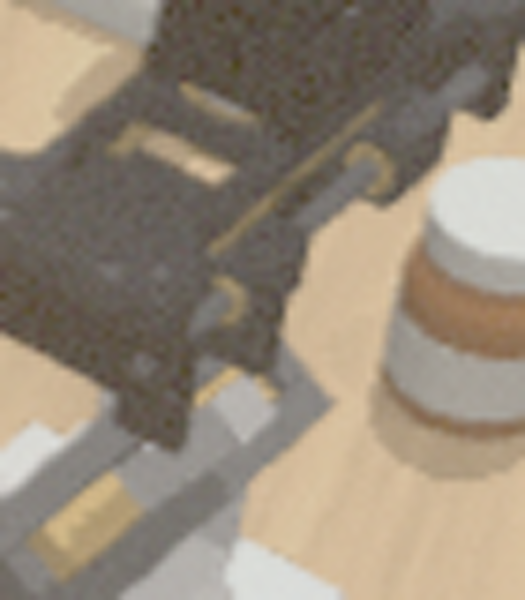

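Request:
play_rows([
  [0.6,0,0.3,0,0],
  [0.6,0,0,0,0],
])

```text
time: 8.2
position: [0.4584, -0.178, 0.1397]
tool_rot: [0.442, 3.11, 0.0]
ft_force: [-0.9, -0.4, -0.9]
grip_width: 0.395
```

Request:
play_rows([
  [0.6,0,0.3,0,0],
  [0.6,0,0,0,0],
])

```text
time: 8.45
position: [0.4592, -0.1751, 0.1396]
tool_rot: [0.442, 3.11, 0.0]
ft_force: [-0.3, -0.3, 0.1]
grip_width: 0.4
```

Request:
play_rows([
  [0.6,0,0.3,0,0],
  [0.6,0,0,0,0],
])

```text
time: 8.7
position: [0.46, -0.1726, 0.1396]
tool_rot: [0.442, 3.11, -0.001]
ft_force: [1.0, -0.9, -0.4]
grip_width: 0.401
```

```bash
python3 sv.py pics/c9.png
```

```text
t 8.7 p [ 0.46   -0.1726  0.1396] F [ 1.  -0.9 -0.4] Fy_blk -0.6 w 34.9 toolx [-0.96   0.279 -0.   ] tooly yaw -16.19 z [ 0. -0. -1.]
```

View pics/c9.png

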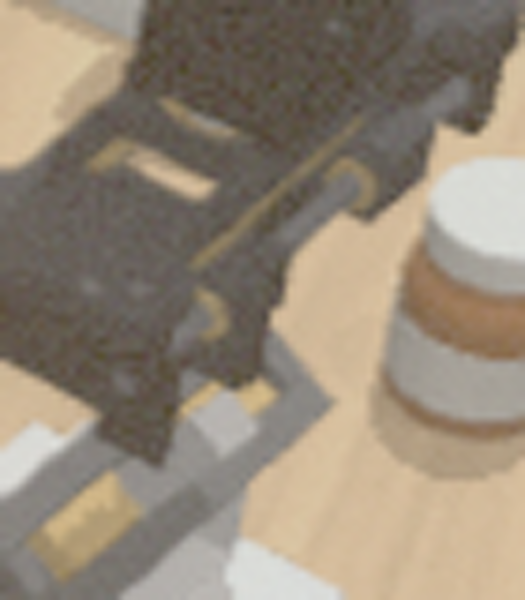

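Request:
play_rows([
  [0.6,0,0.3,0,0],
  [0.6,0,0,0,0],
])

```text
time: 9.0
position: [0.461, -0.1695, 0.1399]
tool_rot: [0.442, 3.11, 0.0]
ft_force: [-0.4, -1.6, 1.2]
grip_width: 0.396
```

Request:
play_rows([
  [0.6,0,0.2,0,0],
  [0.6,0,0,0,0],
])

```text
time: 9.25
position: [0.4615, -0.1674, 0.1397]
tool_rot: [0.442, 3.11, 0.0]
ft_force: [0.4, -0.6, 1.2]
grip_width: 0.401
```

Request:
play_rows([
  [0.6,0,0.2,0,0],
  [0.6,0,0,0,0],
])

```text
time: 9.5
position: [0.462, -0.1655, 0.1397]
tool_rot: [0.442, 3.11, 0.0]
ft_force: [0.3, -1.4, 2.3]
grip_width: 0.403
```

Request:
play_rows([
  [0.6,0,0.2,0,0],
  [0.6,0,0,0,0],
])

```text
time: 9.75
position: [0.4625, -0.1634, 0.1395]
tool_rot: [-0.442, -3.11, -0.001]
ft_force: [-0.1, -0.1, 0.7]
grip_width: 0.401
```

```bash
python3 sv.py pics/c10.png
```

```text
t 9.75 p [ 0.4625 -0.1634  0.1395] F [-0.1 -0.1  0.7] Fy_blk -0.2 w 34.9 toolx [-0.96   0.279  0.   ] tooly yaw -16.18 z [-0.  0. -1.]
```

View pics/c10.png

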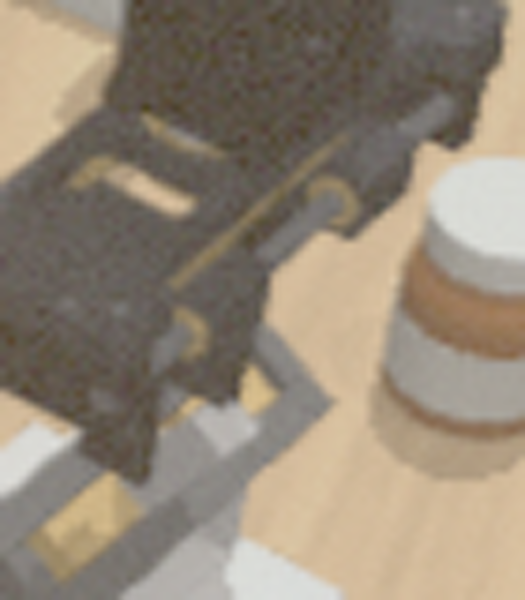

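Request:
play_rows([
  [0.6,0,0,-0.7,0],
  [0.5,0,0,-0.7,0],
  [0.5,0,0,-0.6,0],
  [0.5,0,-0.8,0,0],
  [0.5,0,-0.8,0,0],
  [0.5,0,0,0,0],
])

```text
time: 10.55
position: [0.4574, -0.1803, 0.1595]
tool_rot: [-0.446, -3.109, 0.0]
ft_force: [0.2, -0.8, -0.8]
grip_width: 0.5
```

```bash
python3 sv.py pics/c11.png
```

```text
t 10.55 p [ 0.4574 -0.1803  0.1595] F [ 0.2 -0.8 -0.8] Fy_blk -0.7 w 43.5 toolx [-0.96   0.281  0.   ] tooly yaw -16.32 z [-0. -0. -1.]
```

View pics/c11.png

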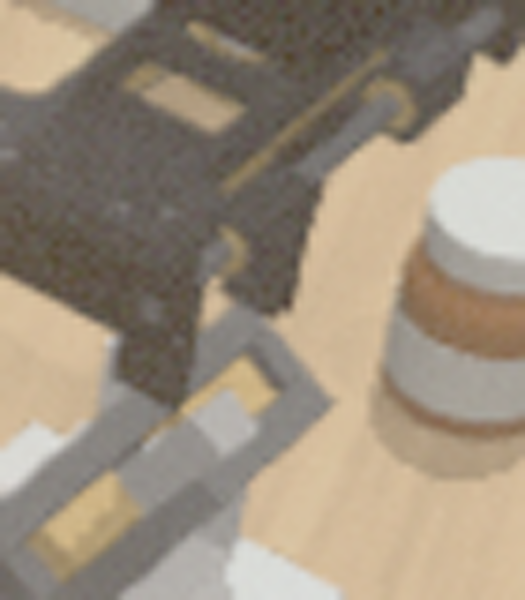

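```bash
cat > lean.py <<'E'
from h import *
X=[0.50714251,-0.22766559,-0.29090569]
ax=np.array([-.5,0,3**.5/2]);F=np.array([0,0,.036])+.010*ax
W=lambda v:Rz(X[2])@v+[X[0],X[1],0]
B=lambda w:Rz(X[2]).T@(np.asarray(w)-[X[0],X[1],0])
def bar(L,r):return W(F+r*(np.cos(L)*ax+np.sin(L)*np.array([0,1,0])))
if __name__=="__main__":
    import sys
    for L in range(-24,25,3):
        print(L,((proj("side",bar(np.radians(L),.135))[0]-[390,120]+.5)*7.5-.5).round(),B(bar(np.radians(L),.135)).round(4))
E
python3 lean.py
```

```text
-24 [363. 287.] [-0.0667 -0.0549  0.1515]
-21 [357. 293.] [-0.068  -0.0484  0.1538]
-18 [349. 300.] [-0.0692 -0.0417  0.1559]
-15 [340. 308.] [-0.0702 -0.0349  0.1576]
-12 [331. 317.] [-0.071  -0.0281  0.159 ]
-9 [320. 326.] [-0.0717 -0.0211  0.1601]
-6 [309. 337.] [-0.0721 -0.0141  0.1609]
-3 [297. 347.] [-0.0724 -0.0071  0.1614]
0 [284. 359.] [-0.0725  0.      0.1616]
3 [270. 371.] [-0.0724  0.0071  0.1614]
6 [255. 384.] [-0.0721  0.0141  0.1609]
9 [240. 397.] [-0.0717  0.0211  0.1601]
12 [224. 411.] [-0.071   0.0281  0.159 ]
15 [208. 425.] [-0.0702  0.0349  0.1576]
18 [191. 440.] [-0.0692  0.0417  0.1559]
21 [174. 455.] [-0.068   0.0484  0.1538]
24 [156. 470.] [-0.0667  0.0549  0.1515]
```

Request:
play_rows([
  [0.5,0,0,0.6,0],
  [0.5,0,0,0.6,0],
  [0.5,0,0,0.6,0],
  [0.5,0,0,0.6,0],
  [0.5,0,0,0.5,0],
  [0.5,0,0,0,0],
])

```text
time: 11.35
position: [0.4577, -0.1792, 0.1302]
tool_rot: [-0.443, -3.109, 0.0]
ft_force: [-0.4, -0.7, 0.2]
grip_width: 0.504
```

```bash
python3 sv.py pics/c12.png
```

```text
t 11.35 p [ 0.4577 -0.1792  0.1302] F [-0.4 -0.7  0.2] Fy_blk -0.8 w 43.8 toolx [-0.96   0.279  0.001] tooly yaw -16.2 z [-0.001  0.    -1.   ]
```

View pics/c12.png

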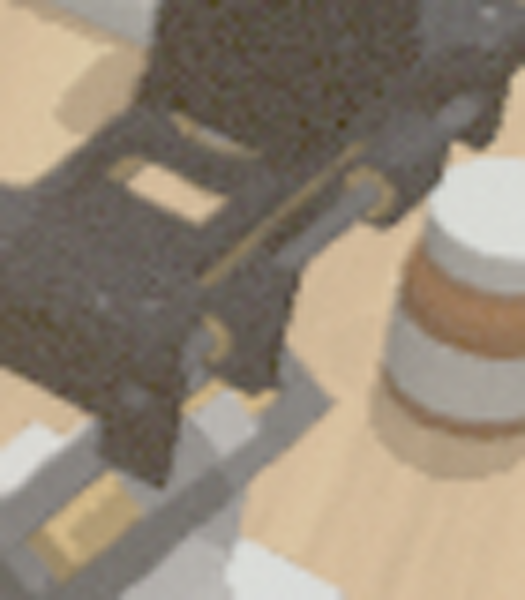

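Request:
play_rows([
  [0.5,0,0,0.3,0],
  [0.5,0,0,0.3,0],
  [0.5,0,0,0,0],
])

```text
time: 11.78
position: [0.4578, -0.1792, 0.1244]
tool_rot: [-0.443, -3.11, -0.0]
ft_force: [-0.4, -0.7, 0.5]
grip_width: 0.496
```

Request:
play_rows([
  [0.5,0,0,0.2,0],
  [0.5,0,0,0,0],
])

```text
time: 12.02
position: [0.4579, -0.1792, 0.1225]
tool_rot: [-0.443, -3.11, -0.0]
ft_force: [-1.0, 0.2, 0.0]
grip_width: 0.501
```

Request:
play_rows([
  [0.6,0,0,0.3,0],
  [0.6,0,0,0.3,0],
  [0.6,0,0,0,0],
  [0.6,0,0,0,0],
])

```text
time: 12.52
position: [0.458, -0.1792, 0.1166]
tool_rot: [-0.443, -3.11, -0.0]
ft_force: [-0.2, -0.3, 0.7]
grip_width: 0.405
```

Request:
play_rows([
  [0.6,0,0.3,0,0],
  [0.6,0,0.3,0,0],
  [0.6,0,0,0,0],
])

```text
time: 12.9
position: [0.4591, -0.1758, 0.1167]
tool_rot: [-0.445, -3.11, 0.005]
ft_force: [-1.3, -5.6, -1.4]
grip_width: 0.403
```

Request:
play_rows([
  [0.6,0,0.3,0,0],
  [0.6,0,0,0,0],
])

```text
time: 13.15
position: [0.4599, -0.173, 0.1167]
tool_rot: [-0.445, -3.11, 0.005]
ft_force: [-2.0, -4.8, -1.4]
grip_width: 0.403
```

```bash
python3 sv.py pics/c13.png
```

```text
t 13.15 p [ 0.4599 -0.173   0.1167] F [-2.  -4.8 -1.4] Fy_blk -5.2 w 35.1 toolx [-0.96  0.28 -0.  ] tooly yaw -16.28 z [-0.001 -0.003 -1.   ]
```

View pics/c13.png

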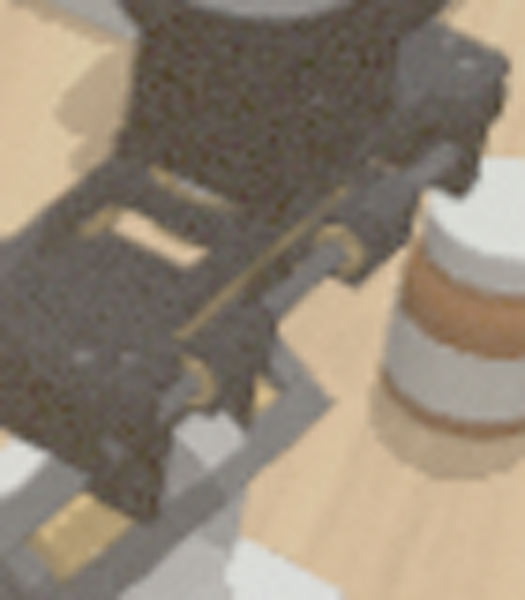

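Request:
play_rows([
  [0.6,0,0.2,0,0],
  [0.6,0,0,0,0],
])

```text
time: 13.45
position: [0.4604, -0.1712, 0.1167]
tool_rot: [-0.445, -3.11, 0.005]
ft_force: [-2.2, -5.2, -1.1]
grip_width: 0.4
```

Request:
play_rows([
  [0.6,0,0.2,0,0],
  [0.6,0,0,0,0],
])

```text
time: 13.7
position: [0.4609, -0.1693, 0.1167]
tool_rot: [-0.445, -3.11, 0.005]
ft_force: [-1.2, -5.8, -0.2]
grip_width: 0.403
```

Request:
play_rows([
  [0.6,0,0.2,0,0],
  [0.6,0,0,0,0],
])

```text
time: 13.95
position: [0.4615, -0.1673, 0.1167]
tool_rot: [-0.445, -3.11, 0.005]
ft_force: [-2.0, -5.7, -0.2]
grip_width: 0.4
```

Request:
play_rows([
  [0.6,0,0.2,0,0],
  [0.6,0,0,0,0],
])

```text
time: 14.2
position: [0.4621, -0.1654, 0.1167]
tool_rot: [-0.445, -3.11, 0.005]
ft_force: [-1.9, -5.0, -0.0]
grip_width: 0.401
```

Request:
play_rows([
  [0.6,0,0.2,0,0],
  [0.6,0,0,0,0],
])

```text
time: 14.45
position: [0.4622, -0.1649, 0.1166]
tool_rot: [-0.446, -3.109, 0.008]
ft_force: [-2.2, -8.6, -1.2]
grip_width: 0.404
```

Force is rising (about 8.9 N) with little motion, so this looks like the stop. One more small step to confirm.

Request:
play_rows([
  [0.6,0,0.15,0,0],
  [0.6,0,0,0,0],
])

```text
time: 14.7
position: [0.4623, -0.1647, 0.1166]
tool_rot: [-0.447, -3.109, 0.011]
ft_force: [-2.6, -11.7, -1.7]
grip_width: 0.399
```

```bash
python3 sv.py pics/c14.png
```

```text
t 14.7 p [ 0.4623 -0.1647  0.1166] F [ -2.6 -11.7  -1.7] Fy_blk -12.0 w 34.7 toolx [-0.959  0.282 -0.   ] tooly yaw -16.38 z [-0.002 -0.007 -1.   ]
```

View pics/c14.png

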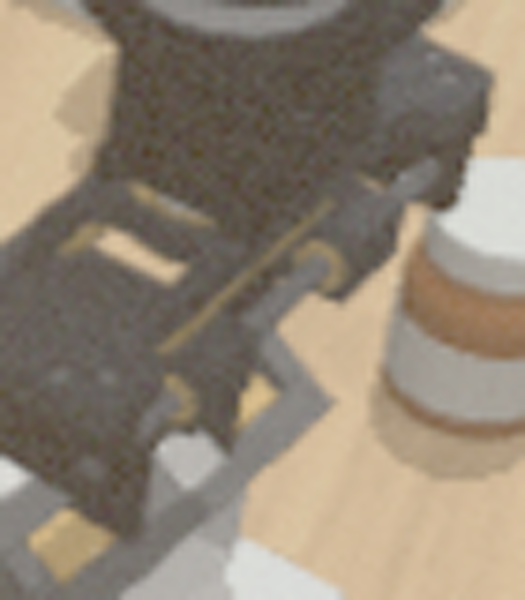

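Request:
play_rows([
  [0.6,0,-0.8,0,0],
  [0.6,0,-0.8,0,0],
  [0.6,0,-0.8,0,0],
  [0.6,0,-0.8,0,0],
  [0.6,0,-0.8,0,0],
  [0.6,0,-0.8,0,0],
  [0.6,0,-0.5,0,0],
  [0.6,0,-0.3,0,0],
  [0.6,0,0,0,0],
])

```text
time: 15.88
position: [0.4481, -0.2135, 0.1166]
tool_rot: [0.443, 3.11, -0.0]
ft_force: [-0.5, -0.1, 0.2]
grip_width: 0.401
```

```bash
python3 sv.py pics/c15.png;python3 -c "
from lean import *;print(B(ctrl.get_state()['position']))"
```

```text
t 15.88 p [ 0.4481 -0.2135  0.1166] F [-0.5 -0.1  0.2] Fy_blk -0.3 w 34.9 toolx [-0.96   0.279 -0.   ] tooly yaw -16.21 z [ 0. -0. -1.]
[-0.06067897 -0.00313117  0.11661053]
```

View pics/c15.png

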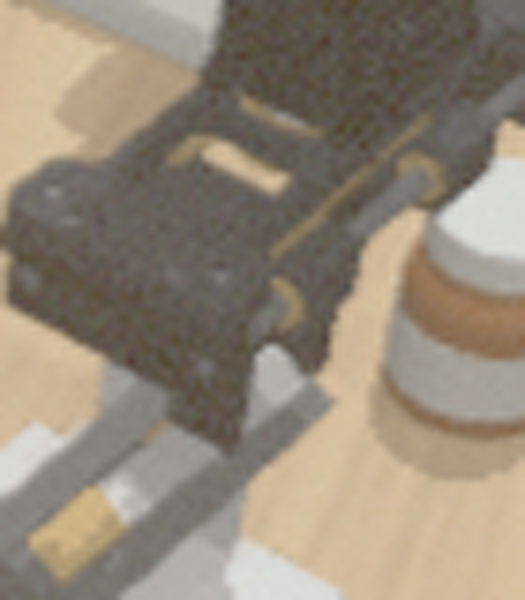

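Request:
play_rows([
  [0.6,0,-0.4,0,0],
  [0.6,0,-0.4,0,0],
  [0.6,0,-0.4,0,0],
  [0.6,0,0,0,0],
])

```text
time: 16.42
position: [0.4446, -0.2254, 0.1167]
tool_rot: [0.444, 3.11, -0.0]
ft_force: [1.8, 0.3, 0.3]
grip_width: 0.399
```

Request:
play_rows([
  [0.6,0,-0.3,0,0],
  [0.6,0,0,0,0],
])

```text
time: 16.68
position: [0.4438, -0.228, 0.1166]
tool_rot: [0.443, 3.11, -0.0]
ft_force: [-0.5, -0.2, -0.8]
grip_width: 0.402
```

Request:
play_rows([
  [0.6,0,-0.3,0,0],
  [0.6,0,0,0,0],
])

```text
time: 16.92
position: [0.443, -0.2309, 0.1167]
tool_rot: [0.443, 3.11, -0.0]
ft_force: [0.2, -0.2, 0.4]
grip_width: 0.399
```

Request:
play_rows([
  [0.6,0,-0.3,0,0],
  [0.6,0,0,0,0],
])

```text
time: 17.18
position: [0.4421, -0.2338, 0.1167]
tool_rot: [0.443, 3.11, -0.0]
ft_force: [0.3, -1.4, -0.2]
grip_width: 0.4
```

Request:
play_rows([
  [0.6,0,-0.3,0,0],
  [0.6,0,0,0,0],
])

```text
time: 17.42
position: [0.4415, -0.2361, 0.1166]
tool_rot: [0.443, 3.11, 0.001]
ft_force: [0.4, 1.8, 1.2]
grip_width: 0.406
```

Request:
play_rows([
  [0.6,0,-0.3,0,0],
  [0.6,0,0,0,0],
])

```text
time: 17.68
position: [0.4411, -0.2376, 0.1166]
tool_rot: [0.441, 3.11, 0.004]
ft_force: [1.5, 5.7, 0.9]
grip_width: 0.401
```

Request:
play_rows([
  [0.6,0,-0.3,0,0],
  [0.6,0,0,0,0],
])

```text
time: 17.92
position: [0.4403, -0.2402, 0.1168]
tool_rot: [-0.441, -3.11, -0.005]
ft_force: [0.4, 5.7, 2.4]
grip_width: 0.4
```

Shoe is sliding at about 5.7 N. Continuing in small steps.

Request:
play_rows([
  [0.6,0,-0.3,0,0],
  [0.6,0,0,0,0],
])

```text
time: 18.18
position: [0.4394, -0.243, 0.1168]
tool_rot: [-0.441, -3.11, -0.005]
ft_force: [-0.3, 6.2, 3.6]
grip_width: 0.403
```

Request:
play_rows([
  [0.6,0,-0.3,0,0],
  [0.6,0,0,0,0],
])

```text
time: 18.42
position: [0.4385, -0.246, 0.1168]
tool_rot: [-0.441, -3.11, -0.005]
ft_force: [-0.2, 4.7, 2.1]
grip_width: 0.401
```

Request:
play_rows([
  [0.6,0,-0.2,0,0],
  [0.6,0,0,0,0],
])

```text
time: 18.68
position: [0.4379, -0.2478, 0.1169]
tool_rot: [-0.441, -3.11, -0.005]
ft_force: [-0.4, 6.3, 3.0]
grip_width: 0.404
```

Request:
play_rows([
  [0.6,0,-0.2,0,0],
  [0.6,0,0,0,0],
])

```text
time: 18.92
position: [0.4374, -0.2498, 0.1168]
tool_rot: [-0.441, -3.11, -0.005]
ft_force: [0.9, 6.5, 2.8]
grip_width: 0.4
```

Request:
play_rows([
  [0.6,0,-0.2,0,0],
  [0.6,0,0,0,0],
])

```text
time: 19.18
position: [0.4368, -0.2517, 0.1168]
tool_rot: [-0.441, -3.11, -0.005]
ft_force: [0.5, 5.8, 2.7]
grip_width: 0.401
```

Request:
play_rows([
  [0.6,0,-0.2,0,0],
  [0.6,0,0,0,0],
])

```text
time: 19.42
position: [0.4362, -0.2536, 0.1168]
tool_rot: [-0.441, -3.11, -0.005]
ft_force: [-0.1, 6.4, 2.6]
grip_width: 0.4
```

```bash
python3 sv.py pics/c16.png;python3 -c "
from lean import *;print(B(ctrl.get_state()['position']))"
```

```text
t 19.43 p [ 0.4362 -0.2536  0.1168] F [-0.1  6.4  2.6] Fy_blk 6.1 w 34.8 toolx [-0.961  0.278  0.001] tooly yaw -16.13 z [ 0.     0.003 -1.   ]
[-0.06053006 -0.04516751  0.11678615]
```

View pics/c16.png

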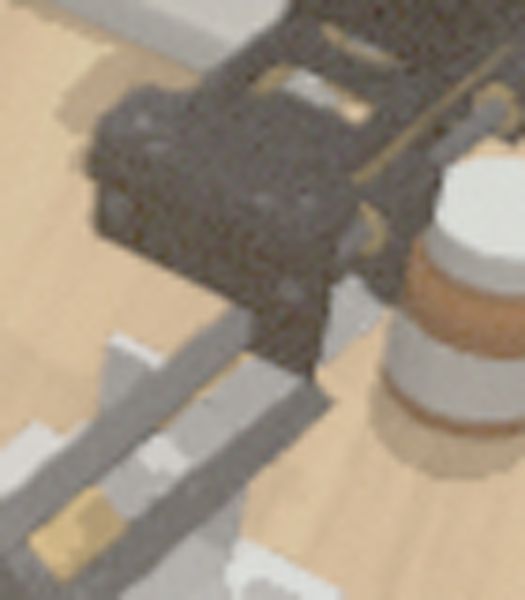

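Request:
play_rows([
  [0.6,0,-0.2,0,0],
  [0.6,0,0,0,0],
])

```text
time: 19.73
position: [0.4361, -0.2541, 0.1168]
tool_rot: [-0.439, -3.11, -0.008]
ft_force: [0.9, 8.7, 3.2]
grip_width: 0.402
```

Request:
play_rows([
  [0.6,0,-0.2,0,0],
  [0.6,0,0,0,0],
])

```text
time: 19.98
position: [0.436, -0.2545, 0.1167]
tool_rot: [-0.438, -3.11, -0.011]
ft_force: [0.9, 11.5, 2.5]
grip_width: 0.404
```

Request:
play_rows([
  [0.6,0,0.8,0,0],
  [0.6,0,0.8,0,0],
  [0.6,0,0.8,0,0],
  [0.6,0,0.8,0,0],
  [0.6,0,0.8,0,0],
  [0.6,0,0.8,0,0],
  [0.6,0,0.7,0,0],
  [0.6,0,0.2,0,0],
  [0.6,0,0,0,0],
])

```text
time: 21.1
position: [0.4507, -0.2046, 0.1166]
tool_rot: [0.442, 3.11, 0.0]
ft_force: [-0.2, 0.5, -0.4]
grip_width: 0.4
```

```bash
python3 sv.py pics/c17.png;python3 -c "
from lean import *;print(B(ctrl.get_state()['position']))"
```

```text
t 21.1 p [ 0.4507 -0.2046  0.1166] F [-0.2  0.5 -0.4] Fy_blk 0.4 w 34.8 toolx [-0.96   0.279 -0.   ] tooly yaw -16.19 z [ 0.  0. -1.]
[-0.06074286  0.00571554  0.11664076]
```

View pics/c17.png

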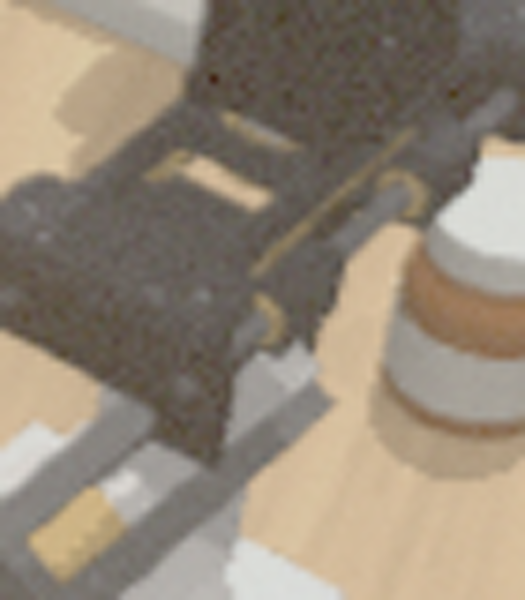

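Request:
play_rows([
  [0.6,0,-0.6,0.2,0],
  [0.6,0,0,0.4,0],
  [0.6,0,0,0.3,0],
  [0.6,0,0,0,0],
])

```text
time: 21.65
position: [0.4486, -0.2103, 0.1072]
tool_rot: [-0.443, -3.109, -0.0]
ft_force: [0.9, -0.6, 0.0]
grip_width: 0.399
```

Request:
play_rows([
  [0.6,0,0,0.3,0],
  [0.6,0,0,0,0],
])

```text
time: 21.9
position: [0.4488, -0.2103, 0.1044]
tool_rot: [-0.443, -3.11, -0.0]
ft_force: [1.2, 0.7, -0.5]
grip_width: 0.403
```

```bash
python3 sv.py pics/c18.png;python3 -c "
from lean import *;print(B(ctrl.get_state()['position']))"
```

```text
t 21.9 p [ 0.4488 -0.2103  0.1044] F [ 1.2  0.7 -0.5] Fy_blk 1.0 w 35.0 toolx [-0.96   0.279  0.   ] tooly yaw -16.2 z [-0.  0. -1.]
[-0.060781   -0.00013704  0.10455498]
```

View pics/c18.png

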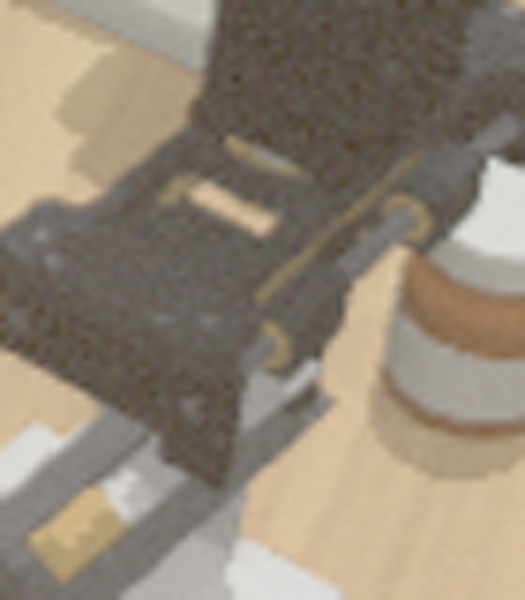

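Request:
play_rows([
  [0.85,0,0,0,0],
  [0.85,0,0,0,0],
  [0.85,0,0,0,0],
  [0.85,0,0,0,0],
  [0.85,0,0,0,0],
], force=8)

```text
time: 22.58
position: [0.449, -0.2104, 0.1047]
tool_rot: [0.443, 3.11, 0.0]
ft_force: [0.6, -0.4, 1.4]
grip_width: 0.184
```

Request:
play_rows([
  [1,0,0,0,0],
  [1,0,0,0,0],
  [1,0.1,0,-0.17,0],
  [1,0.1,0,-0.17,0],
  [1,0,0,0,0],
], force=40)

```text
time: 23.2
position: [0.447, -0.21, 0.1082]
tool_rot: [0.443, 3.11, 0.0]
ft_force: [0.3, -0.2, -0.1]
grip_width: 0.179
```

```bash
python3 sv.py pics/c19.png
```

```text
t 23.2 p [ 0.447  -0.21    0.1082] F [ 0.3 -0.2 -0.1] Fy_blk -0.1 w 15.6 toolx [-0.96   0.279 -0.   ] tooly yaw -16.21 z [ 0. -0. -1.]
```

View pics/c19.png

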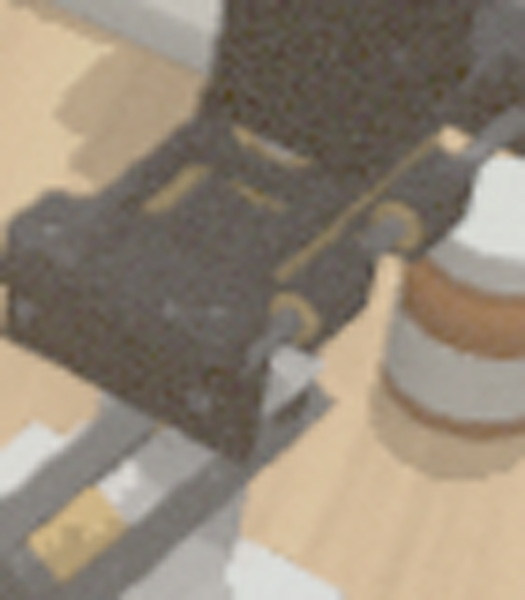

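Request:
play_rows([
  [1,0.1,0,-0.17,0],
  [1,0.1,0,-0.17,0],
  [1,0.1,0,-0.17,0],
  [1,0,0,0,0],
])

```text
time: 23.75
position: [0.4441, -0.2091, 0.1134]
tool_rot: [0.443, 3.11, 0.0]
ft_force: [1.9, 0.2, 0.1]
grip_width: 0.18
```

Request:
play_rows([
  [1,0.2,0,-0.35,0],
  [1,0.2,0,-0.35,0],
  [1,0.2,0,-0.35,0],
  [1,0,0,0,0],
])

```text
time: 24.25
position: [0.4382, -0.2073, 0.124]
tool_rot: [0.443, 3.11, 0.001]
ft_force: [0.9, -0.3, 0.1]
grip_width: 0.183
```

```bash
python3 sv.py pics/c20.png
```

```text
t 24.25 p [ 0.4382 -0.2073  0.124 ] F [ 0.9 -0.3  0.1] Fy_blk -0.0 w 15.9 toolx [-0.96   0.279  0.   ] tooly yaw -16.2 z [ 0.  0. -1.]
```

View pics/c20.png

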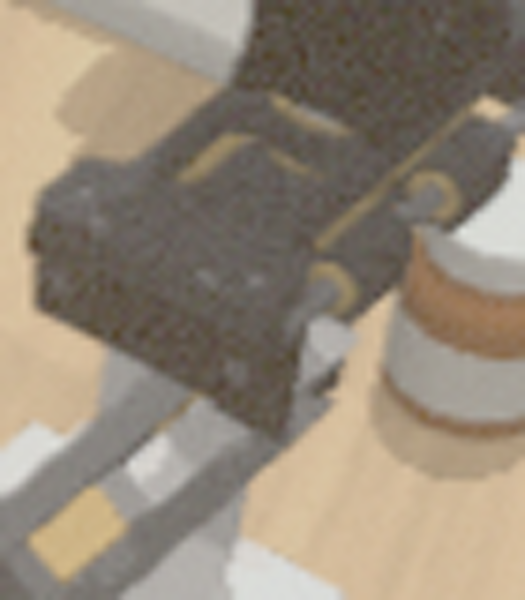

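Request:
play_rows([
  [1,0.4,0,-0.69,0],
  [1,0.4,0,-0.69,0],
  [1,0.4,0,-0.69,0],
  [1,0.4,0,-0.69,0],
  [1,0,0,0,0],
])

```text
time: 24.92
position: [0.4227, -0.2028, 0.1518]
tool_rot: [0.443, 3.11, 0.001]
ft_force: [0.3, 0.5, -0.2]
grip_width: 0.182
```

Request:
play_rows([
  [1,0.4,0,-0.69,0],
  [1,0.4,0,-0.69,0],
  [1,0.4,0,-0.69,0],
  [1,0.4,0,-0.69,0],
  [1,0.4,0,-0.69,0],
  [1,0,0,0,0],
])

```text
time: 25.68
position: [0.4038, -0.1973, 0.1863]
tool_rot: [0.442, 3.109, 0.001]
ft_force: [0.7, -0.2, -0.6]
grip_width: 0.184
```

```bash
python3 - <<'E'
from h import *
st()
a=optics.get_image("side")[:,:,::-1]; b=optics.get_image("top")[:,:,::-1]
g=lambda i:np.clip(255*(i/255.)**.5,0,255).astype(np.uint8)
cv2.imwrite("pics/d1.png",cv2.hconcat([cv2.resize(g(a[100:240,350:490]),(400,400)),cv2.resize(g(b[215:315,355:455]),(400,400))]))
E
```

```text
t 25.68 p [ 0.4038 -0.1973  0.1863] F [ 0.7 -0.2 -0.6] Fy_blk -0.0 w 16.0 toolx [-0.96   0.279 -0.001] tooly yaw -16.2 z [ 0.001  0.    -1.   ]
```

View pics/d1.png

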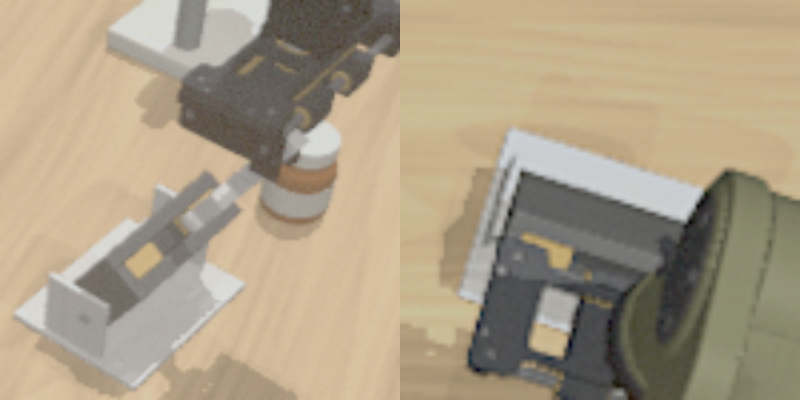

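Request:
play_rows([
  [1,0,0,-1,0],
  [1,0,0,-1.5,0],
  [1,0,0,-1.5,0],
  [1,0,0,-1.5,0],
  [1,0,0,-1.5,0],
  [1,0,0,0,0],
])

```text
time: 26.52
position: [0.4046, -0.1976, 0.2572]
tool_rot: [0.442, 3.108, 0.0]
ft_force: [-0.2, 0.2, -2.5]
grip_width: 0.181
```

```bash
python3 - <<'E'
from h import *
st()
a=optics.get_image("side")[:,:,::-1]; b=optics.get_image("top")[:,:,::-1]
g=lambda i:np.clip(255*(i/255.)**.5,0,255).astype(np.uint8)
cv2.imwrite("pics/d2.png",cv2.hconcat([cv2.resize(g(a[80:220,350:490]),(400,400)),cv2.resize(g(b[215:315,355:455]),(400,400))]))
E
```

```text
t 26.52 p [ 0.4046 -0.1976  0.2572] F [-0.2  0.2 -2.5] Fy_blk 0.1 w 15.7 toolx [-0.96   0.279 -0.003] tooly yaw -16.2 z [ 0.003 -0.    -1.   ]
```

View pics/d2.png

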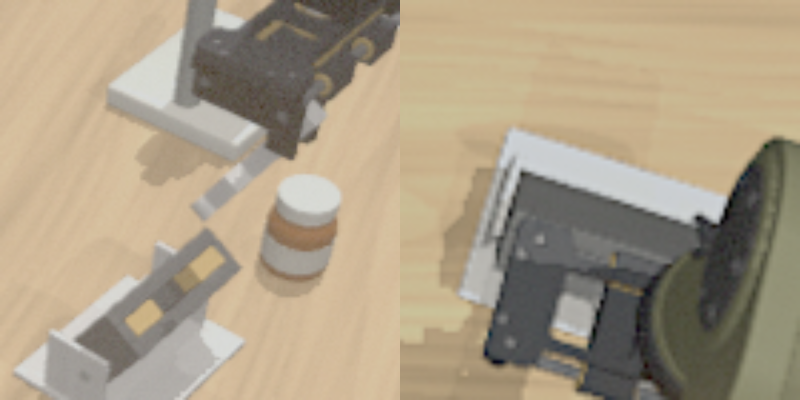

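```bash
python3 - <<'E'
from lean import *
p=ctrl.get_state()["position"]
f=p+Rz(X[2])@np.array([.0608,0,-.0686]);A=Rz(X[2])@ax;Y=Rz(X[2])@np.array([0,1,0]);print(f)
a=optics.get_image("side")[:,:,::-1]; b=optics.get_image("top")[:,:,::-1]
g=lambda i:np.clip(255*(i/255.)**.5,0,255).astype(np.uint8)
ims=[]
for n,im,(x0,y0) in(("side",a,(390,80)),("top",b,(385,235))):
    c=cv2.resize(g(im[y0:y0+90,x0:x0+80]),None,fx=5,fy=5,interpolation=cv2.INTER_CUBIC)
    q=lambda P:tuple(((proj(n,P)[0]-[x0,y0]+.5)*5-.5).round().astype(int).tolist())
    if n=="top" or 1:
        cv2.line(c,q(f),q(f+.145*A),(0,0,255),1);cv2.line(c,q(f+.064*A-.025*Y),q(f+.064*A+.025*Y),(0,200,0),1)
    ims.append(c)
cv2.imwrite("pics/d3.png",cv2.hconcat(ims))
E
```

```text
[ 0.46192365 -0.21472674  0.18699212]
```

View pics/d3.png

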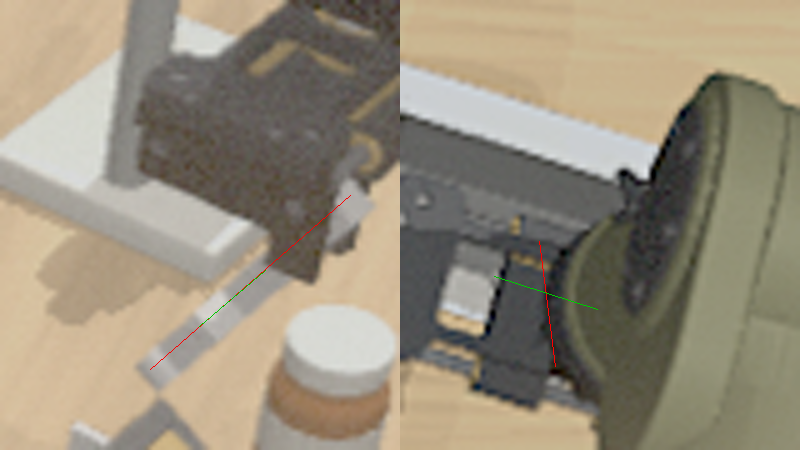

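Request:
play_rows([
  [1,0,1.5,0,0],
  [1,0,2.5,0,0],
  [1,0,3,0,0],
  [1,0,3,0,0],
  [1,0,3,0,0],
  [1,0,3,0,0],
  [1,0,3,0,0],
  [1,0,3,0,0],
  [1,0,3,0,0],
  [1,0,3,0,0],
  [1,0,3,0,0],
  [1,0,3,0,0],
  [1,0,2.5,0,0],
  [1,0,1.5,0,0],
  [1,0,0,0,0],
  [1,0,0,0,0],
])

```text
time: 28.72
position: [0.5099, 0.1663, 0.2558]
tool_rot: [-0.445, -3.11, 0.001]
ft_force: [0.9, -0.9, -1.3]
grip_width: 0.178
```

```bash
cat > pot.py <<'E'
from lean import *
import sys
st()
p=ctrl.get_state()["position"]
f=p+Rz(X[2])@np.array([.0608,0,-.0686]);A=Rz(X[2])@ax;Y=Rz(X[2])@np.array([0,1,0])
print("foot",f.round(4),"delta tool to target",to([.5105,.1730,p[2]]))
ims=[]
for n,(x0,y0) in(("side",(265,235)),("top",(225,195))):
    im=optics.get_image(n)[:,:,::-1]
    c=cv2.resize(im[y0:y0+110,x0:x0+80],None,fx=5,fy=5,interpolation=cv2.INTER_CUBIC)
    q=lambda P:tuple(((proj(n,P)[0]-[x0,y0]+.5)*5-.5).round().astype(int).tolist())
    cv2.line(c,q(f),q(f+.145*A),(0,0,255),1);cv2.line(c,q(f+.064*A-.025*Y),q(f+.064*A+.025*Y),(0,200,0),1)
    th=np.linspace(0,2*np.pi,60)
    for r,z,col in((.042,.075,(255,255,0)),(.0295,.005,(255,0,255))):
        P=np.c_[.5505+r*np.cos(th),.161+r*np.sin(th),0*th+z]
        cv2.polylines(c,[np.array([q(v) for v in P])],True,col,1)
    ims.append(c)
cv2.imwrite(sys.argv[1],cv2.hconcat(ims))
E
python3 pot.py pics/e1.png
```

```text
t 28.73 p [0.5099 0.1663 0.2558] F [ 0.9 -0.9 -1.3] Fy_blk -0.6 w 15.5 toolx [-0.96   0.281 -0.   ] tooly yaw -16.3 z [-0.    -0.001 -1.   ]
foot [0.5681 0.1488 0.1872] delta tool to target [ 0.13  0.66 -0.  ]
```

View pics/e1.png

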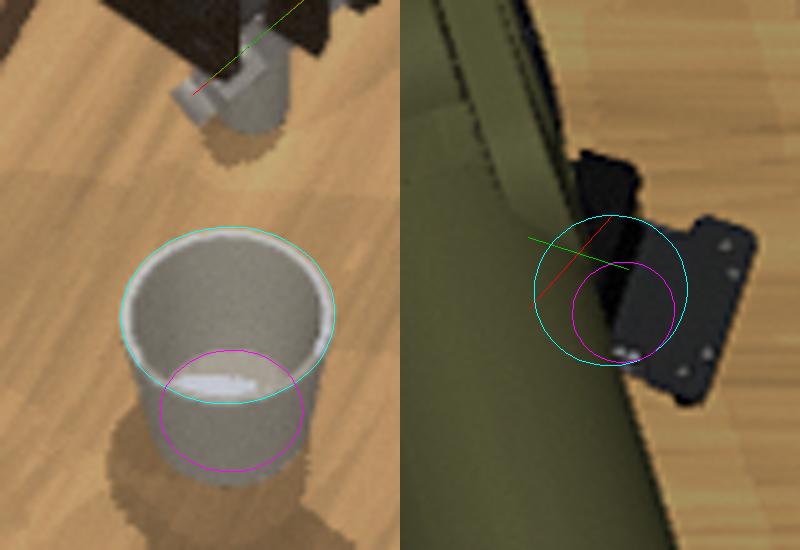

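Request:
play_rows([
  [1,0.13,0.66,0,0],
  [1,0,0,1.5,0],
  [1,0,0,2,0],
  [1,0,0,2,0],
  [1,0,0,2,0],
  [1,0,0,1.5,0],
  [1,0,0,0,0],
])

```text
time: 29.7
position: [0.5093, 0.1739, 0.1641]
tool_rot: [-0.442, -3.108, 0.003]
ft_force: [0.6, 0.2, -0.8]
grip_width: 0.182
```

```bash
python3 pot.py pics/e2.png
```

```text
t 29.7 p [0.5093 0.1739 0.1641] F [ 0.6  0.2 -0.8] Fy_blk 0.3 w 15.8 toolx [-0.96   0.279  0.002] tooly yaw -16.2 z [-0.003 -0.001 -1.   ]
foot [0.5676 0.1564 0.0955] delta tool to target [-0.14 -0.05 -0.  ]
```

View pics/e2.png

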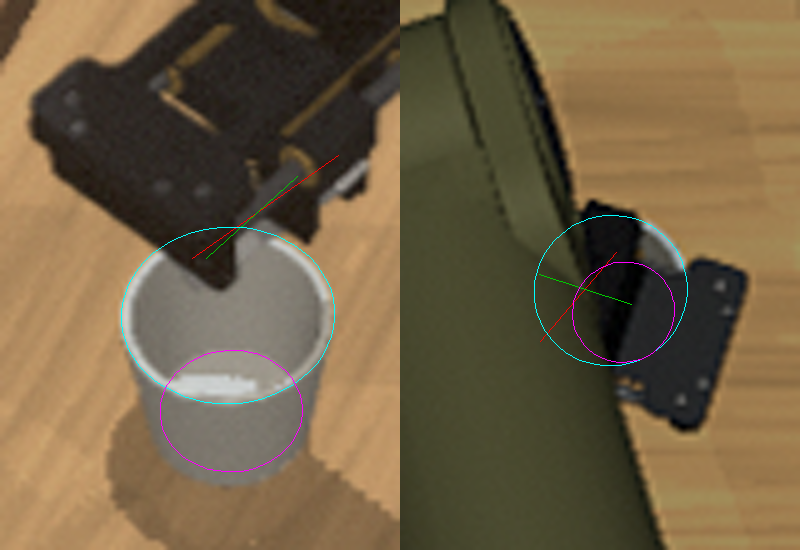

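Request:
play_rows([
  [1,-0.12,0,0.5,0],
  [1,0,0,0.8,0],
  [1,0,0,0.8,0],
  [1,0,0,0.8,0],
  [1,0,0,0,0],
])

```text
time: 30.42
position: [0.5109, 0.1737, 0.1358]
tool_rot: [-0.442, -3.109, 0.001]
ft_force: [0.9, -0.3, -1.7]
grip_width: 0.179
```

Request:
play_rows([
  [1,0,0,0.5,0],
  [1,0,0,0.5,0],
  [1,0,0,0.5,0],
  [1,0,0,0,0],
])

```text
time: 30.92
position: [0.5112, 0.1738, 0.1212]
tool_rot: [-0.443, -3.109, 0.001]
ft_force: [-0.2, -0.3, -1.5]
grip_width: 0.178
```

```bash
python3 pot.py pics/e3.png
```

```text
t 30.93 p [0.5112 0.1738 0.1212] F [-0.2 -0.3 -1.5] Fy_blk -0.4 w 15.5 toolx [-0.96   0.279  0.001] tooly yaw -16.21 z [-0.001 -0.    -1.   ]
foot [0.5694 0.1564 0.0526] delta tool to target [ 0.04 -0.1   0.  ]
```

View pics/e3.png

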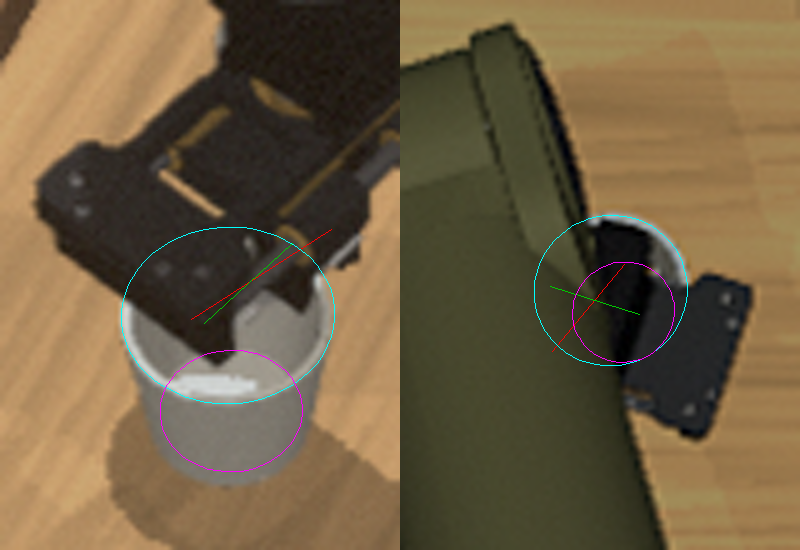

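Request:
play_rows([
  [1,0,-0.05,0.5,0],
  [1,0,0,0.5,0],
  [1,0,0,0.5,0],
  [1,0,0,0,0],
])

```text
time: 31.52
position: [0.511, 0.1733, 0.1061]
tool_rot: [-0.443, -3.109, 0.001]
ft_force: [-0.1, 0.6, -0.4]
grip_width: 0.178
```

Request:
play_rows([
  [1,0,0,0.4,0],
  [1,0,0,0.4,0],
  [1,0,0,0,0],
])

```text
time: 31.9
position: [0.5111, 0.1734, 0.0983]
tool_rot: [-0.443, -3.11, 0.001]
ft_force: [0.3, 0.1, -1.7]
grip_width: 0.182
```

Request:
play_rows([
  [1,0,0,0.3,0],
  [1,0,0,0.3,0],
  [1,0,0,0,0],
])

```text
time: 32.28
position: [0.5112, 0.1734, 0.0925]
tool_rot: [-0.443, -3.11, 0.0]
ft_force: [-0.4, -0.2, -1.2]
grip_width: 0.178
```

Request:
play_rows([
  [1,0,0,0.3,0],
  [1,0,0,0.2,0],
  [1,0,0,0,0],
])

```text
time: 32.65
position: [0.5112, 0.1734, 0.0875]
tool_rot: [-0.443, -3.11, 0.0]
ft_force: [-0.1, 0.4, -0.9]
grip_width: 0.18
```

Request:
play_rows([
  [1,0,0,0.3,0],
  [1,0,0,0,0],
])

```text
time: 32.9
position: [0.5112, 0.1734, 0.0845]
tool_rot: [-0.443, -3.11, 0.0]
ft_force: [-0.7, 0.1, -0.7]
grip_width: 0.179
```

Request:
play_rows([
  [1,0,0,0.2,0],
  [1,0,0,0,0],
])

```text
time: 33.15
position: [0.5113, 0.1734, 0.0826]
tool_rot: [-0.443, -3.11, 0.0]
ft_force: [0.7, 0.9, -1.1]
grip_width: 0.179
```

Request:
play_rows([
  [1,0,0,0.2,0],
  [1,0,0,0,0],
])

```text
time: 33.4
position: [0.5113, 0.1734, 0.0806]
tool_rot: [-0.443, -3.11, 0.0]
ft_force: [-1.3, 1.1, -0.7]
grip_width: 0.178
```

Request:
play_rows([
  [1,0,0,0.15,0],
  [1,0,0,0,0],
])

```text
time: 33.65
position: [0.5113, 0.1734, 0.0791]
tool_rot: [-0.443, -3.11, 0.0]
ft_force: [-1.5, 0.4, -1.2]
grip_width: 0.181
```

Request:
play_rows([
  [1,0,0,0.15,0],
  [1,0,0,0,0],
])

```text
time: 33.9
position: [0.5115, 0.1736, 0.0779]
tool_rot: [0.443, 3.11, 0.0]
ft_force: [-0.9, -0.1, -0.3]
grip_width: 0.181
```

Request:
play_rows([
  [1,0,0,0.15,0],
  [1,0,0,0,0],
])

```text
time: 34.15
position: [0.5116, 0.1737, 0.0772]
tool_rot: [0.443, 3.11, 0.001]
ft_force: [-1.6, -0.4, 5.2]
grip_width: 0.179
```

```bash
python3 pot.py pics/e4.png
```

```text
t 34.15 p [0.5116 0.1737 0.0772] F [-1.6 -0.4  5.2] Fy_blk -0.9 w 15.6 toolx [-0.96   0.279 -0.   ] tooly yaw -16.2 z [ 0.     0.001 -1.   ]
foot [0.5698 0.1563 0.0086] delta tool to target [ 0.08 -0.1  -0.  ]
```

View pics/e4.png

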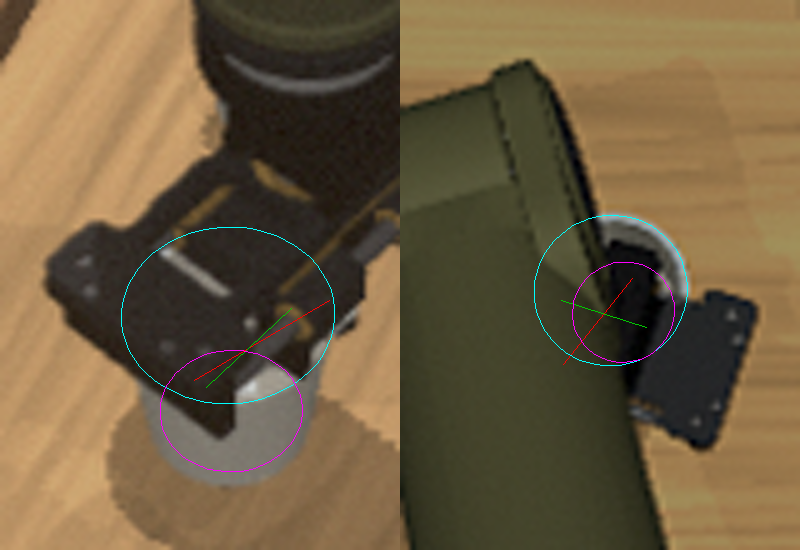

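Request:
play_rows([
  [0.78,0,0,0,0],
  [0.7,0,0,0,0],
  [0.6,0,0,0,0],
  [0.55,0,0,0,0],
  [0.55,0,0,0,0],
  [0.55,0,0,0,0],
])

```text
time: 35.0
position: [0.5114, 0.1734, 0.0762]
tool_rot: [0.443, 3.11, 0.0]
ft_force: [-0.9, 0.8, 0.6]
grip_width: 0.449
```

Request:
play_rows([
  [0.55,0,0,-0.5,0],
  [0.55,0,0,-1,0],
  [0.55,0,0,-1.5,0],
  [0.55,0,0,-2,0],
  [0.55,0,0,-2,0],
  [0.55,0,0,-2,0],
  [0.55,0,0,-3,0],
  [0.55,0,0,-3,0],
  [0.55,0,0,-2,0],
  [0.55,0,0,0,0],
])

```text
time: 36.25
position: [0.5126, 0.1738, 0.249]
tool_rot: [0.442, 3.106, 0.004]
ft_force: [0.4, -0.0, -0.4]
grip_width: 0.45
```

```bash
python3 pot.py pics/e5.png
```

```text
t 36.25 p [0.5126 0.1738 0.249 ] F [ 0.4 -0.  -0.4] Fy_blk 0.1 w 39.2 toolx [-0.96   0.279 -0.004] tooly yaw -16.21 z [ 0.004  0.002 -1.   ]
foot [0.5709 0.1564 0.1804] delta tool to target [ 0.18 -0.14 -0.  ]
```

View pics/e5.png

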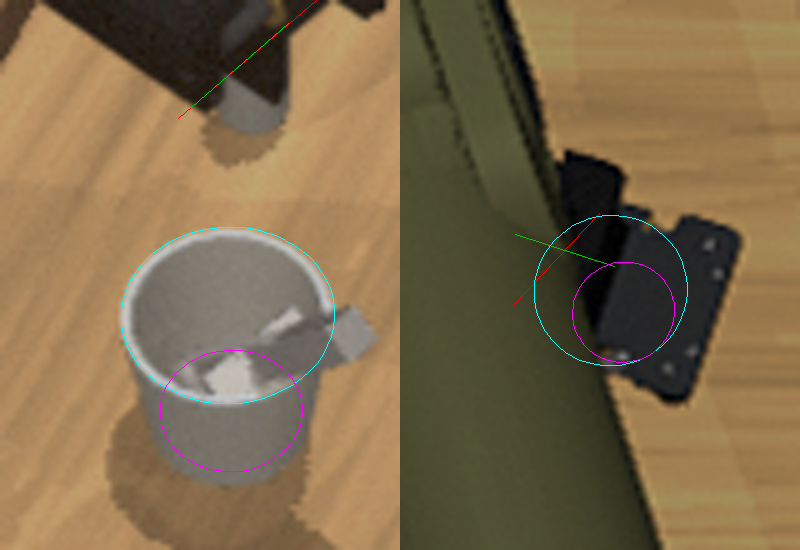

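Request:
play_rows([
  [0.55,0,-1.5,-1,0],
  [0.55,0,-3,0,0],
  [0.55,0,-3,0,0],
  [0.55,0,-3,0,0],
  [0.55,0,-3,0,0],
  [0.55,0,-3,0,0],
  [0.55,0,-3,0,0],
  [0.55,0,-3,0,0],
  [0.55,0,-1.5,0,0],
  [0.55,0,0,0,0],
  [0.55,0,0,0,0],
])

```text
time: 37.72
position: [0.4446, -0.0558, 0.2562]
tool_rot: [-0.44, -3.11, -0.001]
ft_force: [1.0, 1.0, 0.5]
grip_width: 0.45
```

```bash
python3 - <<'E'
from lean import *
st()
ims=[]
for n,(x0,y0) in(("side",(265,255)),("top",(225,205))):
    im=optics.get_image(n)[:,:,::-1]
    cv2.imwrite(f"pics/{n}_end.png",im)
    ims.append(cv2.resize(im[y0:y0+90,x0:x0+80],None,fx=5,fy=5,interpolation=cv2.INTER_CUBIC))
cv2.imwrite("pics/f1.png",cv2.hconcat(ims))
E
```

```text
t 37.73 p [ 0.4446 -0.0558  0.2562] F [1.  1.  0.5] Fy_blk 1.3 w 39.2 toolx [-0.961  0.278  0.   ] tooly yaw -16.12 z [-0.  0. -1.]
```

View pics/f1.png

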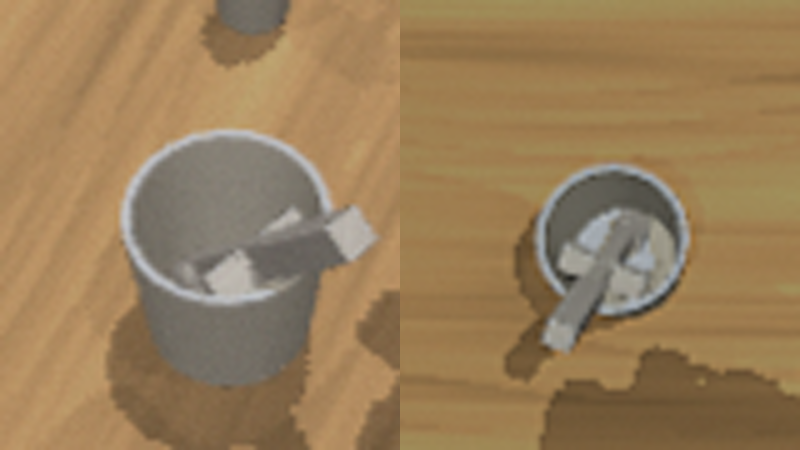

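View pics/top_end.png

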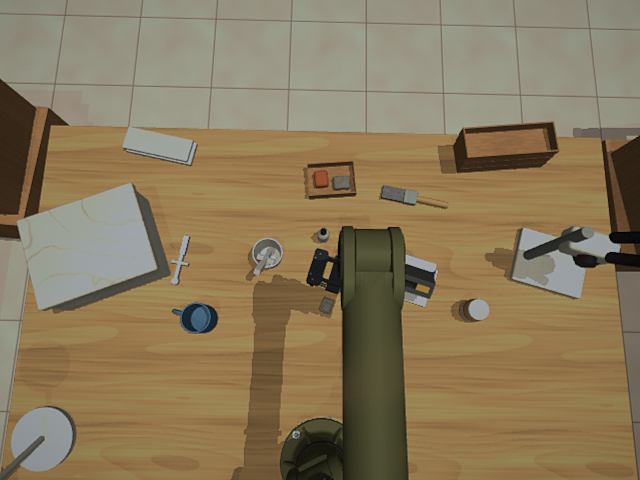

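```bash
python3 - <<'E'
from h import *
t=tri((265+354/5,255+234/5),(225+157/5,205+334/5));print(t)
z=(t[2]-.008)/.145;print(np.degrees(np.arccos(z)))
# pot rim again
a=cv2.imread("pics/top0.png").astype(int);b=cv2.imread("pics/top_end.png").astype(int)
for n,s in dict(glue=(310,220,335,248),stone=(314,292,330,316),mug=(165,295,225,340),jar=(455,292,495,325),spare=(165,230,195,290),box=(300,155,360,205)).items():
    x0,y0,x1,y1=s;print(n,np.abs(a-b)[y0:y1,x0:x1].mean().round(2))
E
```

```text
[0.48909801 0.18004202 0.12248545]
37.85607393441303
glue 6.46
stone 22.12
mug 8.61
jar 7.39
spare 7.93
box 6.52
```

```bash
python3 - <<'E'
from h import *
st(); print(ticket.close_job())
E
```

```text
t 37.83 p [ 0.4447 -0.0558  0.2561] F [ 0.  -0.  -0.2] Fy_blk -0.0 w 39.3 toolx [-0.961  0.277  0.   ] tooly yaw -16.09 z [-0. -0. -1.]
the job is handed in; nothing more can be done
None
```

The carrier is out of the block and in the pot, leaning at about 38° with its foot on the pot's floor. I handed the job in at 37.8 s of the 72 s allowed. The hand-in reports no verdict.

**Rocking:** I pushed the bar with one finger of the half-open jaws rather than gripping it. The +y shoe slid at about 5–6 N and met its stop at 12 N. The -y shoe slid at about 6 N and met its stop at about 11.5 N.

**Drawing and lowering:** With the bar upright I gripped it at 40 N and drew it along the well's axis, with almost no resistance. I lowered it until the foot touched the pot's floor at about 5 N, then opened the jaws and backed away.

**Last checks:**
- The tilt measured from both cameras is about 38°, under the 50° limit. The arm is clear and reads no force.
- The pot's rim still matched its starting position when I overlaid it in the side picture after release.
- The bystanders look unmoved in the top picture. The picture difference at the stone was larger (22 against 6–9 for the others I compared), probably because the arm's shadow fell there. I did not compare the brush numerically.

**Disagreements:**
- **Finger height:** The pictures and the first contacts put the fingertips about 30 mm higher than the TCP reading and the stated finger length imply. The first push at +y therefore slipped over the bar's top, with no more than a few newtons. I lowered the tool and pushed again, then worked from the pictures and felt contacts.
- **After release:** The carrier tipped a few degrees further, from 30° to about 38°, onto the rim. I expected this because the tool cannot tilt.

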